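# Vent the master gauge case, dial its padlock open and hold it up

### The job

Let the vacuum off the sealed gauge case by pushing the spring plunger of its purge valve right down to its stop, then turn the padlock's dial, click by click, until its long pointer line stands at the index mark by the shackle. Pull the lock back against the hasp staple until the shackle is fully open, then lift it off the staple. Finish holding the open lock in the gripper, still and level with the dial up, about a hand's breadth (80 to 100 mm) clear above the case lid, with the other loose things left where they lie.

Things in the scene. Friction and masses are not known exactly. Their poses are not given: they have to be found in the camera images.
- case: Flat aluminium gauge case, 200 mm (its x) by 290 mm (its y) by 85 mm high, fixed to the bench; origin at the centre of its underside, z up, +x side away from the robot. On its flat lid (z = 85 mm): the purge valve at x = -30, y = -95 mm, the padlock and hasp staple in the +y half, a loose end cap in the far -y corner.
- purge_head (a point): Top centre of the purge valve's round plunger head (25 mm across, 5 mm thick, on a brass seat), 31 mm above the lid when up. It moves straight down 7 mm to its stop and springs back: 3 N to start, 8 N at the stop.
- purge (a joint): Plunger travel in m: 0 up, 0.007 at the stop.
- padlock: Dial padlock, about 0.6 kg, loose, lying on its back on the lid, dial up. Body block 56 mm (its x) by 54 mm (its y) by 26 mm thick; origin at the centre of its underside, +x towards the shackle (roughly away from the robot), z up. Shut, it can slide and turn only a little on the staple (turning the dial may twist it) and cannot be lifted off.
- dial_knob (a point): On the dial's axis (padlock x = -2, y = 0 mm), 41 mm above the lid, at the height to grip: a round fluted knob 25 mm across, its side reaching from 34 to 48 mm above the lid, on a dial disc 44 mm across and 8 mm thick. The disc lies on the body's top face, 26 mm above the lid. It wants a firm grip (about 30 N) to turn without slipping.
- dial (a joint): Dial angle in rad, counter-clockwise from above, endless. At 0 (and 6.283) its one long white pointer line points along the padlock's +x to the raised index mark; only there (within 0.15 rad) can the shackle come out. A spring roller clicks into a notch every 0.5236 rad (one is at 0) and holds the dial there; about 0.05 N m moves it on to the next.
- shackle (a joint): How far the shackle is out of the lock body, in m: 0 shut, 0.020 fully out against a stop. About 1.5 N of friction holds it wherever it is. With the dial off its open notch it has only 1.5 mm of play.
- staple (a point): Centre of the hasp staple: an upright loop of 5 mm bar fixed to the lid, 14 mm wide inside, 33 mm high, its plane across the case's x, legs 9.5 mm either side in y; this point is 13 mm above the lid. At the start it is about 40 mm ahead of the padlock's origin. Drawn back (-x), the bow catches on it after 6 to 11 mm; 20 mm more opens the shackle.
- cap: Loose square steel valve end cap, 46 mm square, 22 mm high with its round boss, on the lid: a bystander; origin under its centre.
- spool: Chromed valve spool, 128 mm long, 22 mm across, lying in a wooden rest on the bench: a bystander; origin on its axis.
- lap: Bronze lap, 138 mm long, 23 mm across, in the same rest: a bystander; origin on its axis.
- paste: Closed jar of lapping paste, 60 mm across, 55 mm high: a bystander.
- stone: Oilstone in a wooden holder, 160 by 55 by 36 mm: a bystander.
- ringgauge: Steel ring gauge, 60 mm across, 18 mm high: a bystander.
- setblock: Steel setting block, 70 by 40 by 30 mm: a bystander.
- bow (a point): On the bar at the shackle's bow. The shackle is a level U of 8 mm chromed bar, 13 mm above the lid: heel leg at the padlock's y = -15 mm (stays in the body), toe leg at y = +15 mm (6 mm deep in the body when shut), passing through the staple. Shut, the inside of the bow is 26 mm in front of the body's front face (x = 28 mm).
- gap (a point): Point fixed to the padlock body at x = 35, y = 0, z = 13 mm, in front of its front face. With the shackle fully out, a gap of 14 mm lies between that face (x = 28) and the toe's end (x = 42), and this point is at its middle: with the staple's plane there (within 4 mm, in the padlock's x) and the lock square to the case the lock lifts straight up and off the staple.
Mind the look-alikes: they are no part of the job. Leave any brown, purple or red look-alike of the padlock alone.

How it is judged (in metres and radians):
On the way, in this order (a step that is already met when the one before it is completed fails the run):
1. the purge plunger is pushed down to its stop while the dial is still off its notch (value of joint purge above 0.0062 m and value of joint shackle below 0.004 m and value of joint dial between 0.3 and 5.98 rad), for 0.1 s.
2. the dial stands with its pointer at the index mark ((value of joint dial between -0.2 and 0.2 rad or value of joint dial between 6.083 and 6.483 rad)), for 0.2 s.
3. the shackle is pulled open with the lock still on the case (value of joint shackle above 0.017 m and z of padlock in the frame of case below 0.11 m), for 0.1 s.
At the end, for the whole second after the job is handed in: The fingers hold the padlock at rest with its underside at least 70 mm above the lid, its dial up within 20 degrees of level, its shackle out by at least 12 mm, touching nothing of the case; the purge plunger is up again (z of padlock in the frame of case above 0.155 m and value of joint shackle above 0.012 m and angle between padlock's own z axis and vertical below 0.35 rad and contact force between the fingers and padlock above 1 N and contact force between padlock and case below 0.2 N and value of joint purge below 0.002 m and linear speed of padlock below 0.05 m/s); the arm keeps its last pose, push and grip.
It fails at once if a bystander is moved more than 15 mm (distance of any of cap, spool, lap, paste, stone, ringgauge, setblock from where it was at the start of the episode above 0.015 m).
It also fails if it takes over 70 s, if anything falls off the work surface, if the arm or the gripper's body presses on something with over 40 N, if the wrist force passes 120 N, or if a joint passes its speed limit or range.

### The arm

A 6-joint arm with a two-finger parallel gripper is mounted at the origin on the work surface. World frame = base frame: x ahead of the robot, y to its left, z up, the work surface at z = 0. Lengths are in m, angles in degrees, forces in N, time in s.
With the tool pointing down it reaches from about 0.35 to 0.875 m from the base axis. Payload 4.2 kg.
Tool frame: the origin (TCP) lies at the very end of the fingers, on their centre line; the grasp point (between the pads) lies 19 mm behind it (r.hold_point_z is the distance from the TCP to the grasp point, in m); z points along the fingers, y is the direction in which the jaws open and shut (so a half turn about z gives the same grasp; the last joint's range is limited). The gripper opens to 87 mm and grips with 3 to 60 N. Pads are 19 mm wide; open, the fingers measure 117 mm over their backs; the gripper's body (75 mm by 190 mm) begins 51 mm behind the grasp point.
Start: joints at [81.967, 22.042, 0.453, 0, -68.411, -14.817], TCP at [0.243, 0.576, 0.223] pointing down, gripper open.
Joint ranges: [-179.83, 179.83], [-69.29, 118.12], [-61.27, 80.66], [-181.25, 117.63], [-171.15, -9.14], [-177.46, 177.46]. Speed limits (degrees/s): [159.86, 159.86, 180, 180, 180, 180].

### API

Orientations are given as a 3x3 rotation matrix whose columns are the frame's x, y, z axes.
In Python, from station import r, cams, ticket gives the robot as it stands.
- The arm moves only by the tool drive_tool, never from a script. Its argument "deltas" is a list of rows, each an object of numbers: "dx", "dy", "dz": the shift along the tool's x, y, z in m; "wx", "wy", "wz": the turn, a rotation vector about the tool's x, y, z in degrees. A call has 1 to 20 rows; each row is the pose to reach, as a shift and turn from the pose commanded when the call began, along the tool's axes at that moment; what a row does not reach only later rows make up. A row lasts 1/10 s, in which the tool goes at most 50 mm and 8.59 degrees, less where a joint would pass 70% of its speed; a pose out of reach is approached as far as the arm can. A call with a gripper value outside its range is refused whole. "gripper" is the opening, from 0 (shut) to 1 (fully open), set as the call begins (left out, the last holds). The fingers move at their own pace and stop on an object; the grip force is fixed at half the most. Time passes only in rows, so rows that repeat a pose let the fingers close. It gives the time, the measured TCP pose, the force and the opening at its end, in the units of the state.
- r.sense(): the state, without advancing time (a new reading comes with each control period).
- cams.capture(name): name is "scene" or "top" or "wrist"; returns the picture (480x640x3 uint8, red, green, blue); there is no depth.
- cams.camera_model(name): a dict with "intrinsics" (3x3 intrinsics, pixels), "extrinsics" (4x4, takes a point from world to camera coordinates); the wrist camera has in their place "T_tool_cam" (4x4, takes a point from camera to tool coordinates, whose origin is the TCP and whose axes are the flange's). Camera axes: x right, y down, z forward; pixel columns grow to the right and rows downward; lengths in m; the calibration is good to about 2 mm. A picture is of the moment at which its call begins: read the wrist's pose just before it. camera_model takes no time and is no camera call.
- ticket.finish_job(): hands the job in, once; it reports no verdict.
The state is a dict: "time_s": time; "joints": joint angles; "joint_velocities": joint speeds; "effort": joint torques, N m; "tcp_pos": TCP position; "ee_rot": TCP orientation; "wrist_force": force on the tool from outside, world axes, zero at the start; "moment": the same for the moment, N m; "gripper_width": opening from 0.0 (shut) to 1.0 (fully open).
Only numpy, scipy, OpenCV 4.12 (cv2) and the standard library are available. Lean on these libraries where they do the work, as an engineer would, in place of code of your own. Each camera call takes 0.05 s, during which the arm holds its last target.

## Working session

There is one attempt and no reset: what is moved stays moved. The work goes in short steps, Python scripts to look and compute and a tool call to move; the robot and the scene stay as the last step left them, time stands still between calls to the robot, and variables do not carry over. Pictures are saved under pics/ and viewed, and the job is handed in when it is done.

Besides the shell and the picture viewer there is one more tool, called after ">>>" as name(argument=value, ...), one argument or row to a line, values as JSON. drive_tool: Moves the arm, as the interface text tells. Its arguments: {"type":"object","properties":{"deltas":{"type":"array","items":{"type":"object","properties":{"dx":{"type":"number"},"dy":{"type":"number"},"dz":{"type":"number"},"wx":{"type":"number"},"wy":{"type":"number"},"wz":{"type":"number"}}}},"gripper":{"type":"number"}},"required":["deltas"]}

```bash
ls; mkdir -p pics; python3 - <<'E'
from station import r,cams,ticket
import cv2,json,numpy as np
np.set_printoptions(precision=4,suppress=True)
s=r.sense();print(s['time_s'],s['tcp_pos'],s['ee_rot'],s['gripper_width'],r.hold_point_z)
for n in ['scene','top','wrist']:
    cv2.imwrite(f'pics/a_{n}.png',cams.capture(n)[:,:,::-1]);m=cams.camera_model(n)
    for k in m:print(n,k,np.array(m[k]))
E
```

```text
pics
0.0 [0.2425 0.5754 0.2214] [[ 0.9214 -0.3885 -0.0008]
 [-0.3885 -0.9214 -0.0021]
 [ 0.0001  0.0022 -1.    ]] 0.9998099460849791 0.0187
scene intrinsics [[433.1066   0.     321.9354]
 [  0.     433.1066 245.8984]
 [  0.       0.       1.    ]]
scene extrinsics [[-0.8395  0.5432 -0.0135  0.4522]
 [ 0.4664  0.7076 -0.5308 -0.2227]
 [-0.2787 -0.4519 -0.8474  1.1961]
 [ 0.      0.      0.      1.    ]]
top intrinsics [[444.2978   0.     318.8292]
 [  0.     444.2978 243.5165]
 [  0.       0.       1.    ]]
top extrinsics [[-0.0181 -0.9998 -0.0035  0.0433]
 [-0.9788  0.0184 -0.204   0.571 ]
 [ 0.204  -0.0002 -0.979   1.0935]
 [ 0.      0.      0.      1.    ]]
wrist intrinsics [[373.2148   0.     316.5585]
 [  0.     373.2148 236.9574]
 [  0.       0.       1.    ]]
wrist T_tool_cam [[ 0.0008 -0.9625 -0.2713  0.0736]
 [ 1.      0.0007  0.0005 -0.0003]
 [-0.0003 -0.2713  0.9625 -0.1626]
 [ 0.      0.      0.      1.    ]]
```

View pics/a_scene.png

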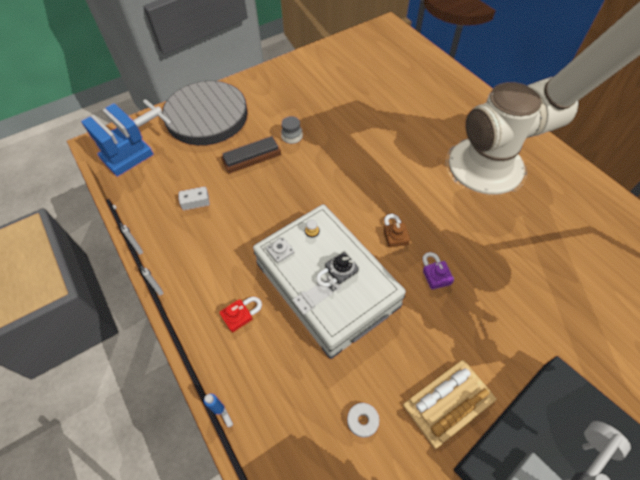

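View pics/a_top.png

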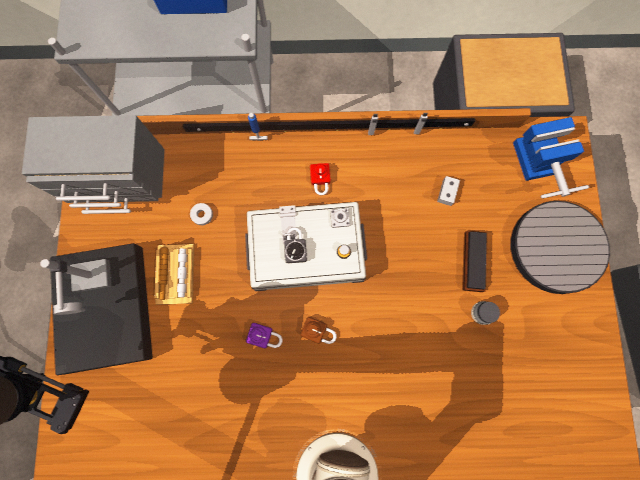

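View pics/a_wrist.png

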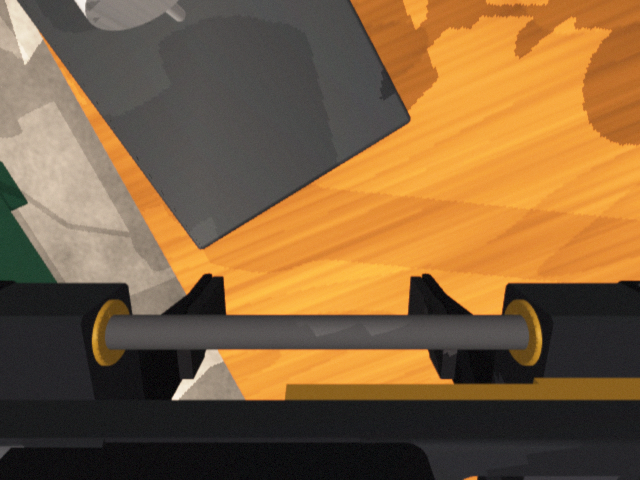

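The padlock at top (294,245), dark and on the case lid, fits the description. The red (320,178), purple (262,335) and brown (317,330) ones lie on the bench and are look-alikes. I'll enlarge to confirm this.

```bash
cat > h.py <<'E'
import numpy as np,cv2
from station import r,cams,ticket
np.set_printoptions(precision=4,suppress=True)
def model(n,s=None):
    m=cams.camera_model(n);K=np.array(m['intrinsics'])
    if 'extrinsics' in m: E=np.array(m['extrinsics'])
    else:
        s=s or r.sense();T=np.eye(4);T[:3,:3]=s['ee_rot'];T[:3,3]=s['tcp_pos'];E=np.linalg.inv(T@np.array(m['T_tool_cam']))
    return K,E
def cast(n,uv,z,s=None):
    K,E=model(n,s);R,t=E[:3,:3],E[:3,3];c=-R.T@t
    uv=np.atleast_2d(uv).astype(float);d=(np.linalg.inv(K)@np.c_[uv,np.ones(len(uv))].T).T@R
    return c+d*((z-c[2])/d[:,2])[:,None]
def proj(n,P,s=None):
    K,E=model(n,s);q=(np.atleast_2d(P)@E[:3,:3].T+E[:3,3])@K.T
    return q[:,:2]/q[:,2:]
E
python3 - <<'E'
from h import *
a=cv2.imread('pics/a_top.png');c=a[195:300,235:380];cv2.imwrite('pics/top_crop.png',cv2.resize(c,None,fx=5,fy=5,interpolation=cv2.INTER_CUBIC))
b=cv2.imread('pics/a_scene.png');c=b[200:360,245:410];cv2.imwrite('pics/sc_crop.png',cv2.resize(c,None,fx=3.6,fy=3.6,interpolation=cv2.INTER_CUBIC))
E
```

```text
(no output)
```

View pics/top_crop.png

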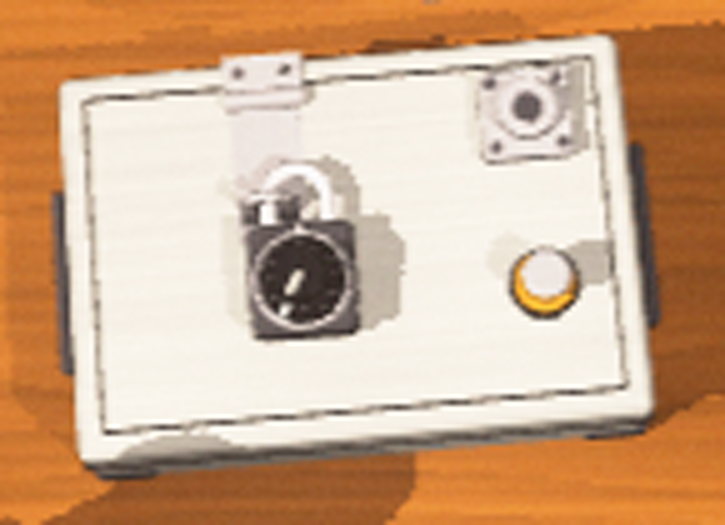

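View pics/sc_crop.png

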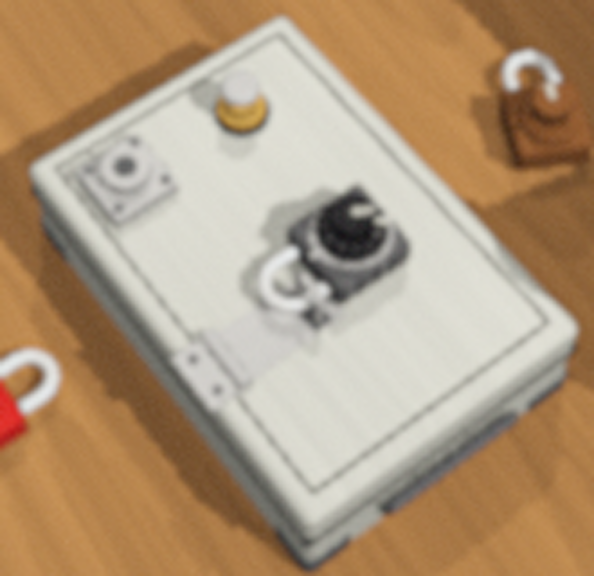

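```bash
python3 - <<'E'
from h import *
f=lambda L:np.array(L)/5.+[235-.4,195-.4]
P=cast('top',f([(62,83),(612,37),(652,412),(84,462)]),.085);print(P,P.mean(0))
Q=cast('top',f([(85,100),(595,58),(627,385),(105,433)]),.085);print(Q,Q.mean(0))
for X in(P,Q):
  print([np.linalg.norm(X[i]-X[i-1]) for i in range(4)],[np.degrees(np.arctan2(*(X[a]-X[b])[[1,0]])) for a,b in((0,1),(3,2))],[np.degrees(np.arctan2(*(X[a]-X[b])[[1,0]])) for a,b in((0,3),(1,2))])
print('purge',cast('top',f([(548,272)]),.116))
print('knob', cast('top',f([(299,280)]),.085+.034))
fs=lambda L:np.array(L)/3.6+[245-.36,200-.36]
print('scene purge',cast('scene',fs([(241,86)]),.116))
print('scene knob top',cast('scene',fs([(355,215)]),.133))
E
```

```text
[[ 0.6548  0.2162  0.085 ]
 [ 0.674  -0.0678  0.085 ]
 [ 0.4789 -0.0808  0.085 ]
 [ 0.4591  0.2023  0.085 ]] [0.5667 0.0675 0.085 ]
[[ 0.6455  0.2042  0.085 ]
 [ 0.6629 -0.0586  0.085 ]
 [ 0.4927 -0.0688  0.085 ]
 [ 0.4734  0.192   0.085 ]] [0.5686 0.0672 0.085 ]
[np.float64(0.1961341264805846), np.float64(0.2845853272362505), np.float64(0.19557024349693267), np.float64(0.28377713912225827)] [np.float64(93.87638819470885), np.float64(93.99007971529709)] [np.float64(4.050282637946332), np.float64(3.813846994822181)]
[np.float64(0.17250297253173028), np.float64(0.2633843352704388), np.float64(0.1705332577109794), np.float64(0.2615582649743737)] [np.float64(93.79335939884032), np.float64(94.22521460712852)] [np.float64(4.045674060787694), np.float64(3.432565693911567)]
purge [[ 0.5449 -0.0292  0.116 ]]
knob [[0.5426 0.0929 0.119 ]]
scene purge [[ 0.5459 -0.0281  0.116 ]]
scene knob top [[0.5453 0.094  0.133 ]]
```

The lid's black padlock with its heel and toe through the staple is confirmed at top (294,245). The purge valve is at top (344,249), cap at (340,216). My case fit puts the purge at (0.544,-0.029), which agrees with the seen head. Next I move to a wrist view.

>>> drive_tool(
  deltas=[
    {"dx": 0.015, "dy": 0.014, "dz": 0, "wz": -1},
    {"dx": 0.04, "dy": 0.037, "dz": -0.01, "wz": -3},
    {"dx": 0.075, "dy": 0.07, "dz": -0.02, "wz": -5},
    {"dx": 0.11, "dy": 0.102, "dz": -0.03, "wz": -7},
    {"dx": 0.145, "dy": 0.134, "dz": -0.03, "wz": -9},
    {"dx": 0.18, "dy": 0.167, "dz": -0.03, "wz": -11},
    {"dx": 0.215, "dy": 0.199, "dz": -0.03, "wz": -13},
    {"dx": 0.25, "dy": 0.231, "dz": -0.03, "wz": -15},
    {"dx": 0.285, "dy": 0.264, "dz": -0.03, "wz": -17},
    {"dx": 0.32, "dy": 0.296, "dz": -0.03, "wz": -19},
    {"dx": 0.355, "dy": 0.328, "dz": -0.03, "wz": -22},
    {"dx": 0.385, "dy": 0.356, "dz": -0.02, "wz": -24},
    {"dx": 0.41, "dy": 0.379, "dz": -0.01, "wz": -26},
    {"dx": 0.425, "dy": 0.393, "dz": -0.01, "wz": -26.8},
    {"dx": 0.431, "dy": 0.399, "dz": -0.01, "wz": -26.8},
    {"dx": 0.431, "dy": 0.399, "dz": -0.01, "wz": -26.8},
    {"dx": 0.431, "dy": 0.399, "dz": -0.01, "wz": -26.8},
  ],
  gripper=0,
)

```text
schema error: expected keys dx, dy, dz, wx, wy, wz
```

>>> drive_tool(
  deltas=[
    {"dx": 0.015, "dy": 0.014, "dz": 0, "wx": 0, "wy": 0, "wz": -1},
    {"dx": 0.04, "dy": 0.037, "dz": -0.01, "wx": 0, "wy": 0, "wz": -3},
    {"dx": 0.075, "dy": 0.07, "dz": -0.02, "wx": 0, "wy": 0, "wz": -5},
    {"dx": 0.11, "dy": 0.102, "dz": -0.03, "wx": 0, "wy": 0, "wz": -7},
    {"dx": 0.145, "dy": 0.134, "dz": -0.03, "wx": 0, "wy": 0, "wz": -9},
    {"dx": 0.18, "dy": 0.167, "dz": -0.03, "wx": 0, "wy": 0, "wz": -11},
    {"dx": 0.215, "dy": 0.199, "dz": -0.03, "wx": 0, "wy": 0, "wz": -13},
    {"dx": 0.25, "dy": 0.231, "dz": -0.03, "wx": 0, "wy": 0, "wz": -15},
    {"dx": 0.285, "dy": 0.264, "dz": -0.03, "wx": 0, "wy": 0, "wz": -17},
    {"dx": 0.32, "dy": 0.296, "dz": -0.03, "wx": 0, "wy": 0, "wz": -19},
    {"dx": 0.355, "dy": 0.328, "dz": -0.03, "wx": 0, "wy": 0, "wz": -22},
    {"dx": 0.385, "dy": 0.356, "dz": -0.02, "wx": 0, "wy": 0, "wz": -24},
    {"dx": 0.41, "dy": 0.379, "dz": -0.01, "wx": 0, "wy": 0, "wz": -26},
    {"dx": 0.425, "dy": 0.393, "dz": -0.01, "wx": 0, "wy": 0, "wz": -26.8},
    {"dx": 0.431, "dy": 0.399, "dz": -0.01, "wx": 0, "wy": 0, "wz": -26.8},
    {"dx": 0.431, "dy": 0.399, "dz": -0.01, "wx": 0, "wy": 0, "wz": -26.8},
    {"dx": 0.431, "dy": 0.399, "dz": -0.01, "wx": 0, "wy": 0, "wz": -26.8},
  ],
  gripper=0,
)

```text
time_s: 1.85
tcp_pos: [0.4848, 0.0414, 0.2327]
ee_rot: [[0.998, 0.069, 0.0], [0.069, -0.998, 0.0], [0.0, -0.0, -1.0]]
wrist_force: [-0.4, -0.1, 0.9]
gripper_width: 0.009
```

```bash
python3 - <<'E'
from h import *
import pickle
s=r.sense();print(s['time_s'],s['tcp_pos'],s['joints'],s['gripper_width'],s['wrist_force']);print(s['ee_rot'])
pickle.dump(s,open('w1.pkl','wb'))
cv2.imwrite('pics/w1.png',cams.capture('wrist')[:,:,::-1])
E
```

```text
1.85 [0.4848 0.0414 0.2327] [ 24.0502   7.9798 -17.4123  -0.0152 -64.5901  69.913 ] 0.009057675356556733 [-0.4133 -0.0711  0.8588]
[[ 0.9976  0.069   0.0002]
 [ 0.069  -0.9976  0.0003]
 [ 0.0002 -0.0003 -1.    ]]
```

View pics/w1.png

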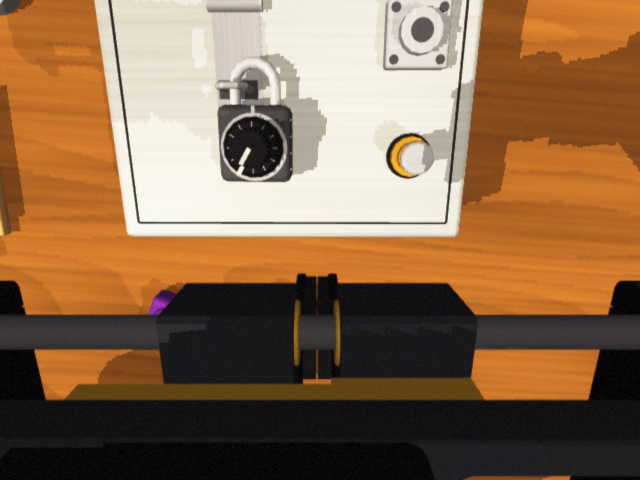

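```bash
python3 - <<'E'
from h import *
a=cv2.imread('pics/w1.png');cv2.imwrite('pics/w1c.png',cv2.resize(a[40:200,195:455],None,fx=3,fy=3,interpolation=cv2.INTER_CUBIC))
cv2.imwrite('pics/w1d.png',cv2.resize(a[45:195,200:310],None,fx=4,fy=4,interpolation=cv2.INTER_CUBIC)) if 0 else cv2.imwrite('pics/w1d.png',cv2.resize(a[45:193,200:310],None,fx=4,fy=4,interpolation=cv2.INTER_CUBIC))
import pickle;s=pickle.load(open('w1.pkl','rb'))
g=cv2.cvtColor(a,cv2.COLOR_BGR2HSV)
E
```

```text
(no output)
```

View pics/w1d.png

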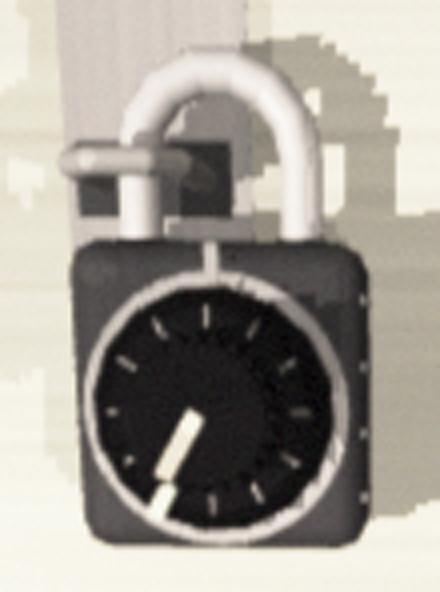

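View pics/w1c.png

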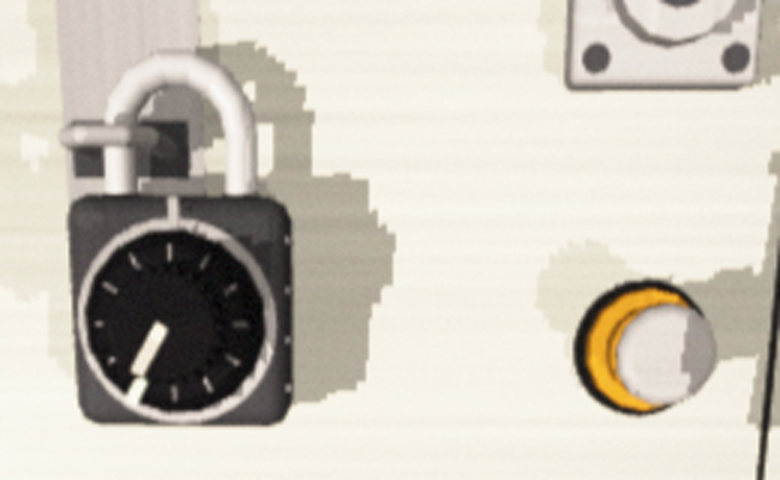

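The pointer is 7 ticks clockwise, which is 5 CCW, from the index tick at crop (207,316). So the dial is at about 2.62 rad and needs a 150° clockwise turn. Next I localise from the wrist view.

```bash
python3 - <<'E'
from h import *
import pickle
s=pickle.load(open('w1.pkl','rb'))
fd=lambda L:np.array(L)/4.+[200-.37,45-.37]
fc=lambda L:np.array(L)/3.+[195-.33,40-.33]
print('purge',cast('wrist',fc([(666,352)]),.116,s))
print('disc ring',cast('wrist',fd([(217,408)]),.113,s))
t=cast('wrist',fd([(207,316),(253,327),(288,365),(300,412),(288,462),(257,492),(212,505),(128,460),(112,412),(126,365),(160,328)]),.119,s)
(c,rad)=cv2.minEnclosingCircle(t[:,:2].astype(np.float32));print('ticks',c,rad)
p=cast('wrist',fd([(155,512)]),.119,s)[0,:2];print('pointer deg',np.degrees(np.arctan2(*(p-c)[::-1])))
b=cast('wrist',fd([(75,245),(362,245),(366,545),(92,545)]),.111,s);print('body',b,b.mean(0),np.degrees(np.arctan2(*(b[0]-b[3])[1::-1])),np.degrees(np.arctan2(*(b[1]-b[2])[1::-1])))
print('index',cast('wrist',fd([(212,262)]),.112,s))
print('staple top',cast('wrist',fd([(70,160),(185,160)]),.085+.031,s))
R=np.array(s['ee_rot']);P0=np.array(s['tcp_pos'])
print('to purge',R.T@(np.array([.5445,-.029,.122])-P0))
E
```

```text
purge [[ 0.5457 -0.0274  0.116 ]]
disc ring [[0.5446 0.0923 0.113 ]]
ticks (0.5442667603492737, 0.09324542433023453) 0.017127519473433495
pointer deg 154.39353236576235
body [[0.5713 0.1188 0.111 ]
 [0.5749 0.0673 0.111 ]
 [0.5212 0.0638 0.111 ]
 [0.5175 0.1157 0.111 ]] [0.5462 0.0914 0.111 ] 3.349952182736429 3.7112387864842824
index [[0.5701 0.094  0.112 ]]
staple top [[0.585  0.1184 0.116 ]
 [0.5864 0.0984 0.116 ]]
to purge [0.0547 0.0744 0.1106]
```

>>> drive_tool(
  deltas=[
    {"dx": 0.015, "dy": 0.02, "dz": 0.02, "wx": 0, "wy": 0, "wz": 0},
    {"dx": 0.035, "dy": 0.045, "dz": 0.045, "wx": 0, "wy": 0, "wz": 0},
    {"dx": 0.05, "dy": 0.066, "dz": 0.07, "wx": 0, "wy": 0, "wz": 0},
    {"dx": 0.0553, "dy": 0.0734, "dz": 0.09, "wx": 0, "wy": 0, "wz": 0},
    {"dx": 0.0553, "dy": 0.0734, "dz": 0.104, "wx": 0, "wy": 0, "wz": 0},
    {"dx": 0.0553, "dy": 0.0734, "dz": 0.11, "wx": 0, "wy": 0, "wz": 0},
    {"dx": 0.0553, "dy": 0.0734, "dz": 0.113, "wx": 0, "wy": 0, "wz": 0},
    {"dx": 0.0553, "dy": 0.0734, "dz": 0.115, "wx": 0, "wy": 0, "wz": 0},
    {"dx": 0.0553, "dy": 0.0734, "dz": 0.117, "wx": 0, "wy": 0, "wz": 0},
    {"dx": 0.0553, "dy": 0.0734, "dz": 0.119, "wx": 0, "wy": 0, "wz": 0},
    {"dx": 0.0553, "dy": 0.0734, "dz": 0.12, "wx": 0, "wy": 0, "wz": 0},
    {"dx": 0.0553, "dy": 0.0734, "dz": 0.12, "wx": 0, "wy": 0, "wz": 0},
  ],
)

```text
time_s: 3.1
tcp_pos: [0.5457, -0.028, 0.1134]
ee_rot: [[0.998, 0.069, 0.002], [0.069, -0.998, 0.001], [0.002, -0.001, -1.0]]
wrist_force: [-1.9, 3.9, 5.5]
gripper_width: 0.006
```

>>> drive_tool(
  deltas=[
    {"dx": 0, "dy": 0, "dz": 0.001, "wx": 0, "wy": 0, "wz": 0},
    {"dx": 0, "dy": 0, "dz": 0.002, "wx": 0, "wy": 0, "wz": 0},
    {"dx": 0, "dy": 0, "dz": 0.003, "wx": 0, "wy": 0, "wz": 0},
    {"dx": 0, "dy": 0, "dz": 0.004, "wx": 0, "wy": 0, "wz": 0},
    {"dx": 0, "dy": 0, "dz": 0.005, "wx": 0, "wy": 0, "wz": 0},
    {"dx": 0, "dy": 0, "dz": 0.005, "wx": 0, "wy": 0, "wz": 0},
  ],
)

```text
time_s: 3.7
tcp_pos: [0.5457, -0.028, 0.1094]
ee_rot: [[0.998, 0.07, 0.002], [0.07, -0.998, 0.0], [0.002, -0.0, -1.0]]
wrist_force: [-3.7, 3.7, 10.3]
gripper_width: 0.007
```

>>> drive_tool(
  deltas=[
    {"dx": 0, "dy": 0, "dz": 0.001, "wx": 0, "wy": 0, "wz": 0},
    {"dx": 0, "dy": 0, "dz": 0.002, "wx": 0, "wy": 0, "wz": 0},
    {"dx": 0, "dy": 0, "dz": 0.003, "wx": 0, "wy": 0, "wz": 0},
    {"dx": 0, "dy": 0, "dz": 0.003, "wx": 0, "wy": 0, "wz": 0},
  ],
)

```text
time_s: 4.1
tcp_pos: [0.5458, -0.0281, 0.1092]
ee_rot: [[0.997, 0.071, 0.003], [0.071, -0.998, -0.0], [0.003, 0.0, -1.0]]
wrist_force: [-9.2, 6.0, 24.6]
gripper_width: 0.008
```

>>> drive_tool(
  deltas=[
    {"dx": 0, "dy": 0, "dz": 0, "wx": 0, "wy": 0, "wz": 0},
    {"dx": 0, "dy": 0, "dz": -0.01, "wx": 0, "wy": 0, "wz": 0},
    {"dx": 0, "dy": 0, "dz": -0.03, "wx": 0, "wy": 0, "wz": 0},
    {"dx": 0, "dy": -0.01, "dz": -0.05, "wx": 0, "wy": 0, "wz": 0},
    {"dx": 0.002, "dy": -0.035, "dz": -0.055, "wx": 0, "wy": 0, "wz": 0},
    {"dx": 0.005, "dy": -0.07, "dz": -0.055, "wx": 0, "wy": 0, "wz": 0},
    {"dx": 0.007, "dy": -0.1, "dz": -0.055, "wx": 0, "wy": 0, "wz": 0},
    {"dx": 0.008, "dy": -0.115, "dz": -0.055, "wx": 0, "wy": 0, "wz": 0},
    {"dx": 0.008, "dy": -0.1207, "dz": -0.055, "wx": 0, "wy": 0, "wz": 0},
    {"dx": 0.008, "dy": -0.1207, "dz": -0.055, "wx": 0, "wy": 0, "wz": 0},
  ],
  gripper=0.5,
)

```text
time_s: 5.1
tcp_pos: [0.5446, 0.0924, 0.1592]
ee_rot: [[0.998, 0.07, -0.001], [0.07, -0.998, -0.0], [-0.001, 0.0, -1.0]]
wrist_force: [-0.6, -0.4, 1.2]
gripper_width: 0.503
```

```bash
python3 - <<'E'
from h import *
s=r.sense();print(s['time_s'],s['tcp_pos'],s['joints'],s['gripper_width'],s['wrist_force'])
cv2.imwrite('pics/w2.png',cams.capture('wrist')[:,:,::-1])
E
```

```text
5.1 [0.5446 0.0924 0.1592] [ 26.4537  18.2028 -15.1006   0.0068 -56.7487  67.5302] 0.5032350517023955 [-0.6346 -0.3643  1.2128]
```

View pics/w2.png

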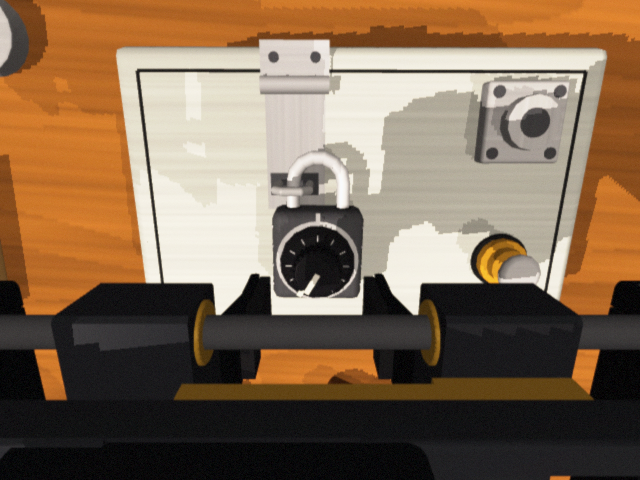

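The wrist view shows the lock centred between the fingers (318,260) and the plunger back up (515,265). I descend on the knob and grip.

>>> drive_tool(
  deltas=[
    {"dx": 0, "dy": 0, "dz": 0.01, "wx": 0, "wy": 0, "wz": 0},
    {"dx": 0, "dy": 0, "dz": 0.025, "wx": 0, "wy": 0, "wz": 0},
    {"dx": 0, "dy": 0, "dz": 0.034, "wx": 0, "wy": 0, "wz": 0},
    {"dx": 0, "dy": 0, "dz": 0.038, "wx": 0, "wy": 0, "wz": 0},
    {"dx": 0, "dy": 0, "dz": 0.038, "wx": 0, "wy": 0, "wz": 0},
  ],
)

```text
time_s: 5.65
tcp_pos: [0.5445, 0.0918, 0.1208]
ee_rot: [[0.998, 0.068, -0.001], [0.068, -0.998, -0.001], [-0.002, 0.001, -1.0]]
wrist_force: [0.2, -0.0, 0.4]
gripper_width: 0.501
```

>>> drive_tool(
  deltas=[
    {"dx": 0, "dy": 0, "dz": 0, "wx": 0, "wy": 0, "wz": 0},
    {"dx": 0, "dy": 0, "dz": 0, "wx": 0, "wy": 0, "wz": 0},
    {"dx": 0, "dy": 0, "dz": 0, "wx": 0, "wy": 0, "wz": 0},
    {"dx": 0, "dy": 0, "dz": 0, "wx": 0, "wy": 0, "wz": 0},
    {"dx": 0, "dy": 0, "dz": 0, "wx": 0, "wy": 0, "wz": 0},
    {"dx": 0, "dy": 0, "dz": 0, "wx": 0, "wy": 0, "wz": 0},
  ],
  gripper=0,
)

```text
time_s: 6.25
tcp_pos: [0.545, 0.0924, 0.122]
ee_rot: [[0.998, 0.069, 0.001], [0.069, -0.998, -0.0], [0.001, 0.0, -1.0]]
wrist_force: [-1.0, -0.9, 2.7]
gripper_width: 0.275
```

>>> drive_tool(
  deltas=[
    {"dx": 0, "dy": 0, "dz": 0, "wx": 0, "wy": 0, "wz": 5},
    {"dx": 0, "dy": 0, "dz": 0, "wx": 0, "wy": 0, "wz": 10},
    {"dx": 0, "dy": 0, "dz": 0, "wx": 0, "wy": 0, "wz": 15},
    {"dx": 0, "dy": 0, "dz": 0, "wx": 0, "wy": 0, "wz": 20},
    {"dx": 0, "dy": 0, "dz": 0, "wx": 0, "wy": 0, "wz": 25},
    {"dx": 0, "dy": 0, "dz": 0, "wx": 0, "wy": 0, "wz": 30},
    {"dx": 0, "dy": 0, "dz": 0, "wx": 0, "wy": 0, "wz": 30},
  ],
)

```text
time_s: 6.95
tcp_pos: [0.5451, 0.0927, 0.122]
ee_rot: [[0.898, -0.439, 0.001], [-0.439, -0.898, 0.0], [0.001, -0.001, -1.0]]
wrist_force: [-0.2, 0.1, 2.2]
gripper_width: 0.274
```

```bash
python3 - <<'E'
from h import *
s=r.sense();print(s['time_s'],s['tcp_pos'],s['joints'],s['gripper_width'],s['wrist_force'],s['moment'])
a=cams.capture('wrist')[:,:,::-1];cv2.imwrite('pics/w3.png',cv2.resize(a[140:340,180:460],None,fx=2.8,fy=2.8,interpolation=cv2.INTER_CUBIC))
a=cams.capture('top')[:,:,::-1];cv2.imwrite('pics/t3.png',cv2.resize(a[215:280,255:375],None,fx=6,fy=6,interpolation=cv2.INTER_CUBIC))
E
```

```text
6.95 [0.5451 0.0927 0.122 ] [ 26.4481  20.5013 -17.7672   0.0027 -51.6746  37.5109] 0.27401778805658 [-0.2337  0.1163  2.2153] [ 0.0118  0.1299 -0.0383]
```

View pics/w3.png

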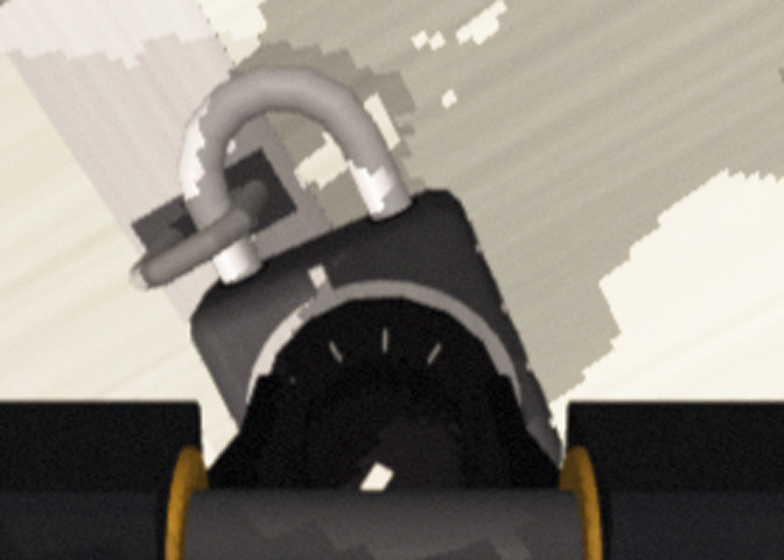

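The grip holds and the dial turns, with the body twisted only a few degrees. Continuing with the remaining 120°.

>>> drive_tool(
  deltas=[
    {"dx": 0, "dy": 0, "dz": 0, "wx": 0, "wy": 0, "wz": 6},
    {"dx": 0, "dy": 0, "dz": 0, "wx": 0, "wy": 0, "wz": 12},
    {"dx": 0, "dy": 0, "dz": 0, "wx": 0, "wy": 0, "wz": 18},
    {"dx": 0, "dy": 0, "dz": 0, "wx": 0, "wy": 0, "wz": 24},
    {"dx": 0, "dy": 0, "dz": 0, "wx": 0, "wy": 0, "wz": 30},
    {"dx": 0, "dy": 0, "dz": 0, "wx": 0, "wy": 0, "wz": 36},
    {"dx": 0, "dy": 0, "dz": 0, "wx": 0, "wy": 0, "wz": 42},
    {"dx": 0, "dy": 0, "dz": 0, "wx": 0, "wy": 0, "wz": 48},
    {"dx": 0, "dy": 0, "dz": 0, "wx": 0, "wy": 0, "wz": 54},
    {"dx": 0, "dy": 0, "dz": 0, "wx": 0, "wy": 0, "wz": 60},
    {"dx": 0, "dy": 0, "dz": 0, "wx": 0, "wy": 0, "wz": 66},
    {"dx": 0, "dy": 0, "dz": 0, "wx": 0, "wy": 0, "wz": 72},
    {"dx": 0, "dy": 0, "dz": 0, "wx": 0, "wy": 0, "wz": 78},
    {"dx": 0, "dy": 0, "dz": 0, "wx": 0, "wy": 0, "wz": 84},
    {"dx": 0, "dy": 0, "dz": 0, "wx": 0, "wy": 0, "wz": 90},
    {"dx": 0, "dy": 0, "dz": 0, "wx": 0, "wy": 0, "wz": 96},
    {"dx": 0, "dy": 0, "dz": 0, "wx": 0, "wy": 0, "wz": 102},
    {"dx": 0, "dy": 0, "dz": 0, "wx": 0, "wy": 0, "wz": 108},
    {"dx": 0, "dy": 0, "dz": 0, "wx": 0, "wy": 0, "wz": 115},
    {"dx": 0, "dy": 0, "dz": 0, "wx": 0, "wy": 0, "wz": 121},
  ],
)

```text
time_s: 9.05
tcp_pos: [0.5446, 0.0927, 0.122]
ee_rot: [[-0.841, -0.542, -0.0], [-0.542, 0.841, 0.0], [-0.0, 0.0, -1.0]]
wrist_force: [-2.0, 0.7, 5.6]
gripper_width: 0.274
```

```bash
python3 - <<'E'
from h import *
s=r.sense();print(s['time_s'],s['tcp_pos'],s['joints'],s['gripper_width'],s['wrist_force'],s['moment'])
a=cams.capture('wrist')[:,:,::-1];cv2.imwrite('pics/w4.png',cv2.resize(a[100:340,180:460],None,fx=2.4,fy=2.4,interpolation=cv2.INTER_CUBIC))
a=cams.capture('top')[:,:,::-1];cv2.imwrite('pics/t4.png',cv2.resize(a[215:280,255:375],None,fx=6,fy=6,interpolation=cv2.INTER_CUBIC))
E
```

```text
9.05 [0.5446 0.0927 0.122 ] [ 26.4672  20.487  -17.7831  -0.0255 -51.7232 -83.6551] 0.27411021822428966 [-1.9991  0.6815  5.5714] [ 0.4387  0.4525 -0.0195]
```

View pics/w4.png

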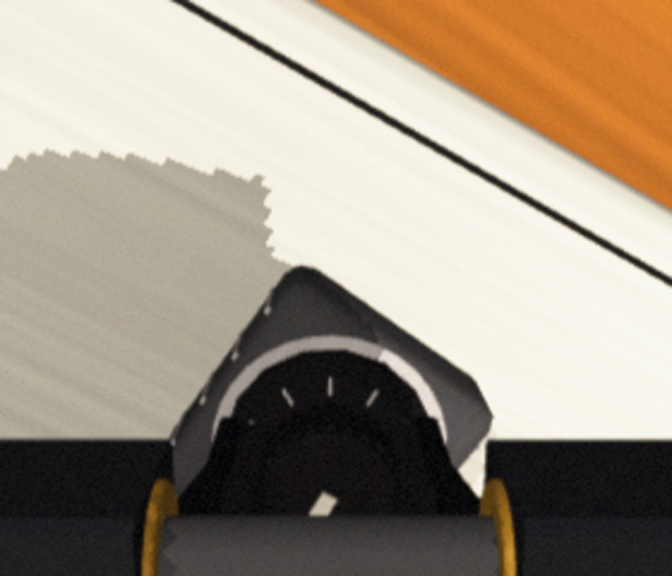

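>>> drive_tool(
  deltas=[
    {"dx": 0, "dy": 0, "dz": 0, "wx": 0, "wy": 0, "wz": 0},
    {"dx": 0, "dy": 0, "dz": 0, "wx": 0, "wy": 0, "wz": 0},
    {"dx": 0, "dy": 0, "dz": 0, "wx": 0, "wy": 0, "wz": 0},
    {"dx": 0, "dy": 0, "dz": -0.01, "wx": 0, "wy": 0, "wz": 0},
    {"dx": 0, "dy": 0, "dz": -0.03, "wx": 0, "wy": 0, "wz": 5},
    {"dx": 0, "dy": 0, "dz": -0.045, "wx": 0, "wy": 0, "wz": 12},
    {"dx": 0, "dy": 0, "dz": -0.055, "wx": 0, "wy": 0, "wz": 19},
    {"dx": 0, "dy": 0, "dz": -0.06, "wx": 0, "wy": 0, "wz": 26},
    {"dx": 0, "dy": 0, "dz": -0.06, "wx": 0, "wy": 0, "wz": 29},
    {"dx": 0, "dy": 0, "dz": -0.06, "wx": 0, "wy": 0, "wz": 29},
  ],
  gripper=0.9,
)

```text
time_s: 10.15
tcp_pos: [0.545, 0.0924, 0.1823]
ee_rot: [[-0.998, -0.069, 0.001], [-0.069, 0.998, 0.0], [-0.001, 0.0, -1.0]]
wrist_force: [0.8, -0.3, 0.3]
gripper_width: 0.898
```

```bash
python3 - <<'E'
from h import *
s=r.sense();print(s['time_s'],s['tcp_pos'],s['joints'],s['gripper_width'],s['wrist_force'],s['moment'])
print(s['ee_rot'])
import pickle;pickle.dump(s,open('w5.pkl','wb'))
a=cams.capture('wrist')[:,:,::-1];cv2.imwrite('pics/w5.png',a);cv2.imwrite('pics/w5c.png',cv2.resize(a[190:340,220:430],None,fx=3.5,fy=3.5,interpolation=cv2.INTER_CUBIC))
E
```

```text
10.15 [0.545  0.0924 0.1823] [  26.4324   16.9138  -13.3032    0.0055  -59.7202 -112.4517] 0.8983998928385504 [ 0.7898 -0.3338  0.2593] [-0.0534 -0.1577  0.0214]
[[-0.9976 -0.0695  0.001 ]
 [-0.0695  0.9976  0.0004]
 [-0.001   0.0003 -1.    ]]
```

View pics/w5c.png

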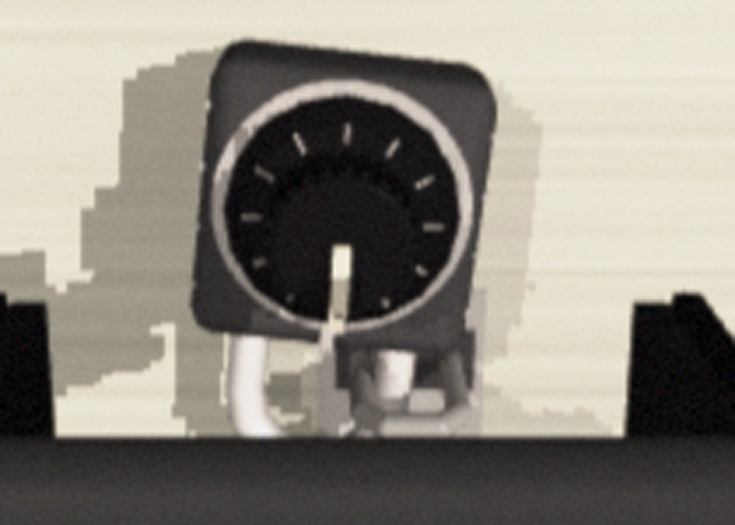

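```bash
python3 - <<'E'
from h import *
import pickle
s=pickle.load(open('w5.pkl','rb'))
f=lambda L:np.array(L)/3.5+[220-.36,190-.36]
A=lambda v:np.degrees(np.arctan2(v[1],v[0]))
t=cast('wrist',f([(347,132),(340,300)]),.119,s);print('pointer dir',A(t[1]-t[0]))
t=cast('wrist',f([(299,142),(386,303)]),.119,s);print('tick pair -30->',A(t[1]-t[0])-30+0)
t=cast('wrist',f([(252,217),(433,226)]),.119,s);print('pair',A(t[1]-t[0])-90)
t=cast('wrist',f([(392,148),(290,300)]),.119,s);print('pair',A(t[1]-t[0])+0)
b=cast('wrist',f([(212,75),(195,320),(494,95),(467,345),(240,42),(480,68)]),.111,s)
print('body L,R edges',A(b[1]-b[0]),A(b[3]-b[2]),'back edge',A(b[5]-b[4])-90)
print('L-R mids',(b[0]+b[1])/2,(b[2]+b[3])/2)
# ring centre at .113
ring=cast('wrist',f([(343,205)]),.113,s);print('ring centre',ring)
ix=cast('wrist',f([(330,345)]),.111,s);print('index dir',A(ix[0]-ring[0]))
E
```

```text
pointer dir 1.810130505434799
tick pair -30-> 1.2473011451954115
pair 1.0323193030795892
pair -28.479168950035067
body L,R edges -1.3708340987889585 -0.16310922972154496 back edge -2.243101675216707
L-R mids [0.5449 0.0675 0.111 ] [0.5457 0.1197 0.111 ]
ring centre [[0.5432 0.0936 0.113 ]]
index dir -0.8668684546195161
```

Pointer direction is +1.5° and the body about -1.3°, so the dial stands at the index within ~3°. Next I grip the body sides, with the jaws along the case's y, which will square the lock.

>>> drive_tool(
  deltas=[
    {"dx": 0, "dy": 0.001, "dz": 0.02, "wx": 0, "wy": 0, "wz": 0},
    {"dx": 0, "dy": 0.001, "dz": 0.045, "wx": 0, "wy": 0, "wz": 0},
    {"dx": 0, "dy": 0.001, "dz": 0.065, "wx": 0, "wy": 0, "wz": 0},
    {"dx": 0, "dy": 0.001, "dz": 0.08, "wx": 0, "wy": 0, "wz": 0},
    {"dx": 0, "dy": 0.001, "dz": 0.088, "wx": 0, "wy": 0, "wz": 0},
    {"dx": 0, "dy": 0.001, "dz": 0.092, "wx": 0, "wy": 0, "wz": 0},
    {"dx": 0, "dy": 0.001, "dz": 0.092, "wx": 0, "wy": 0, "wz": 0},
  ],
)

```text
time_s: 10.9
tcp_pos: [0.5448, 0.0934, 0.0895]
ee_rot: [[-0.998, -0.069, -0.0], [-0.069, 0.998, -0.0], [0.0, -0.0, -1.0]]
wrist_force: [0.2, -0.1, -0.0]
gripper_width: 0.901
```

>>> drive_tool(
  deltas=[
    {"dx": 0, "dy": 0, "dz": 0, "wx": 0, "wy": 0, "wz": 0},
    {"dx": 0, "dy": 0, "dz": 0, "wx": 0, "wy": 0, "wz": 0},
    {"dx": 0, "dy": 0, "dz": 0, "wx": 0, "wy": 0, "wz": 0},
    {"dx": 0, "dy": 0, "dz": 0, "wx": 0, "wy": 0, "wz": 0},
    {"dx": 0, "dy": 0, "dz": 0, "wx": 0, "wy": 0, "wz": 0},
    {"dx": 0, "dy": 0, "dz": 0, "wx": 0, "wy": 0, "wz": 0},
  ],
  gripper=0.4,
)

```text
time_s: 11.5
tcp_pos: [0.5449, 0.0934, 0.09]
ee_rot: [[-0.998, -0.069, 0.001], [-0.069, 0.998, -0.0], [-0.001, -0.0, -1.0]]
wrist_force: [0.4, -0.6, 2.4]
gripper_width: 0.634
```

```bash
python3 - <<'E'
from h import *
s=r.sense();print(s['time_s'],s['tcp_pos'],s['gripper_width'],s['wrist_force'],s['moment'])
a=cams.capture('top')[:,:,::-1];cv2.imwrite('pics/t6.png',cv2.resize(a[205:290,245:375],None,fx=6,fy=6,interpolation=cv2.INTER_CUBIC))
a=cams.capture('scene')[:,:,::-1];cv2.imwrite('pics/s6.png',cv2.resize(a[200:360,245:410],None,fx=3.6,fy=3.6,interpolation=cv2.INTER_CUBIC))
E
```

```text
11.5 [0.5449 0.0934 0.09  ] 0.6342119510573401 [ 0.3723 -0.6493  2.3948] [-0.2052  0.0421  0.0147]
```

View pics/s6.png

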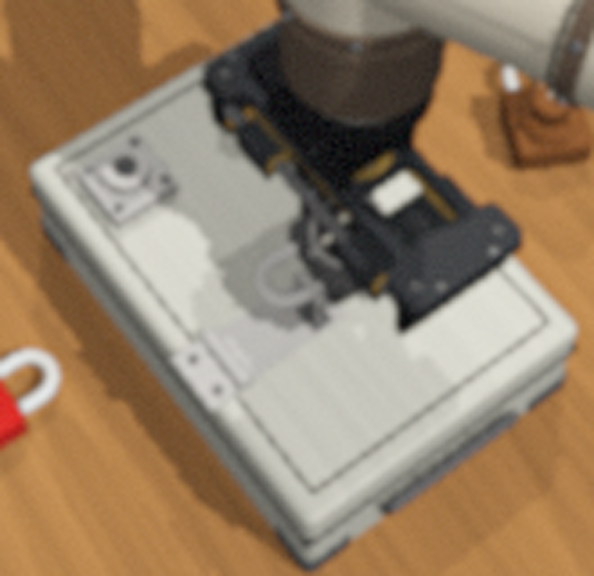

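>>> drive_tool(
  deltas=[
    {"dx": 0.002, "dy": 0, "dz": 0, "wx": 0, "wy": 0, "wz": 0},
    {"dx": 0.004, "dy": 0, "dz": 0, "wx": 0, "wy": 0, "wz": 0},
    {"dx": 0.006, "dy": 0, "dz": 0, "wx": 0, "wy": 0, "wz": 0},
    {"dx": 0.008, "dy": 0, "dz": 0, "wx": 0, "wy": 0, "wz": 0},
    {"dx": 0.01, "dy": 0, "dz": 0, "wx": 0, "wy": 0, "wz": 0},
    {"dx": 0.012, "dy": 0, "dz": 0, "wx": 0, "wy": 0, "wz": 0},
    {"dx": 0.014, "dy": 0, "dz": 0, "wx": 0, "wy": 0, "wz": 0},
    {"dx": 0.014, "dy": 0, "dz": 0, "wx": 0, "wy": 0, "wz": 0},
  ],
)

```text
time_s: 12.4
tcp_pos: [0.5319, 0.0938, 0.0901]
ee_rot: [[-0.998, -0.07, 0.004], [-0.07, 0.998, 0.002], [-0.004, 0.002, -1.0]]
wrist_force: [4.8, 3.1, 1.5]
gripper_width: 0.633
```

>>> drive_tool(
  deltas=[
    {"dx": 0.002, "dy": 0, "dz": 0, "wx": 0, "wy": 0, "wz": 0},
    {"dx": 0.004, "dy": 0, "dz": 0, "wx": 0, "wy": 0, "wz": 0},
    {"dx": 0.006, "dy": 0, "dz": 0, "wx": 0, "wy": 0, "wz": 0},
    {"dx": 0.008, "dy": 0, "dz": 0, "wx": 0, "wy": 0, "wz": 0},
    {"dx": 0.01, "dy": 0, "dz": 0, "wx": 0, "wy": 0, "wz": 0},
    {"dx": 0.01, "dy": 0, "dz": 0, "wx": 0, "wy": 0, "wz": 0},
  ],
)

```text
time_s: 13.0
tcp_pos: [0.5221, 0.0937, 0.0901]
ee_rot: [[-0.997, -0.071, 0.004], [-0.071, 0.997, 0.003], [-0.004, 0.003, -1.0]]
wrist_force: [3.3, 4.7, 0.9]
gripper_width: 0.637
```

>>> drive_tool(
  deltas=[
    {"dx": 0.001, "dy": 0, "dz": 0, "wx": 0, "wy": 0, "wz": 0},
    {"dx": 0.002, "dy": 0, "dz": 0, "wx": 0, "wy": 0, "wz": 0},
    {"dx": 0.003, "dy": 0, "dz": 0, "wx": 0, "wy": 0, "wz": 0},
    {"dx": 0.004, "dy": 0, "dz": 0, "wx": 0, "wy": 0, "wz": 0},
    {"dx": 0.004, "dy": 0, "dz": 0, "wx": 0, "wy": 0, "wz": 0},
  ],
)

```text
time_s: 13.5
tcp_pos: [0.5184, 0.0935, 0.0901]
ee_rot: [[-0.997, -0.071, 0.004], [-0.071, 0.997, 0.003], [-0.005, 0.003, -1.0]]
wrist_force: [4.1, 5.1, 0.0]
gripper_width: 0.634
```

```bash
python3 - <<'E'
from h import *
s=r.sense();print(s['time_s'],s['tcp_pos'],s['gripper_width'],s['wrist_force'],s['moment'])
a=cams.capture('top')[:,:,::-1];cv2.imwrite('pics/t7.png',cv2.resize(a[205:290,245:375],None,fx=6,fy=6,interpolation=cv2.INTER_CUBIC))
a=cams.capture('scene')[:,:,::-1];cv2.imwrite('pics/s7.png',cv2.resize(a[230:320,280:380],None,fx=6,fy=6,interpolation=cv2.INTER_CUBIC))
E
```

```text
13.5 [0.5184 0.0935 0.0901] 0.6338283797983938 [4.0745 5.1055 0.0239] [ 1.4665 -1.4304  0.325 ]
```

View pics/s7.png

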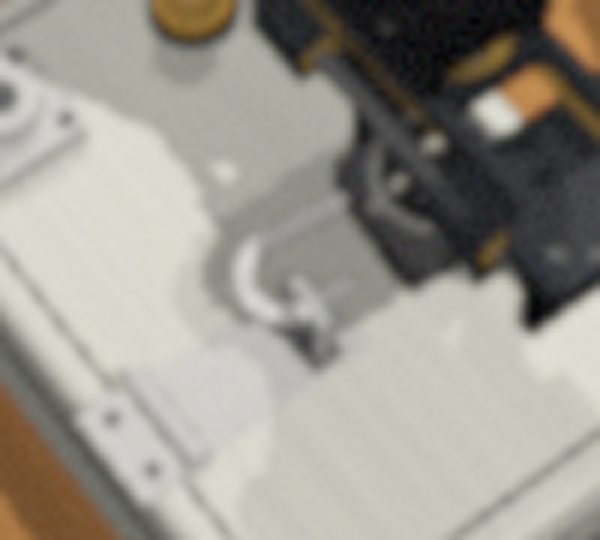

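View pics/t7.png

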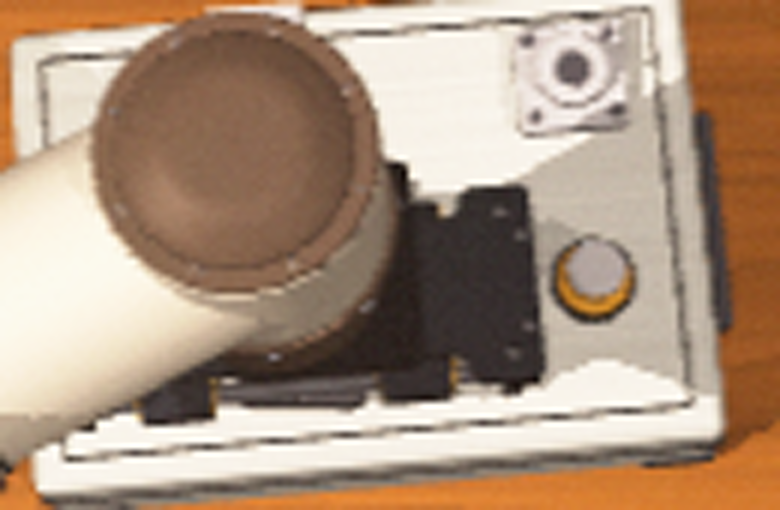

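The shackle is clearly coming out: the heel leg is long and the toe end sits at (345,285). I continue gently to the stop.

>>> drive_tool(
  deltas=[
    {"dx": 0.001, "dy": 0, "dz": 0, "wx": 0, "wy": 0, "wz": 0},
    {"dx": 0.002, "dy": 0, "dz": 0, "wx": 0, "wy": 0, "wz": 0},
    {"dx": 0.002, "dy": 0, "dz": 0, "wx": 0, "wy": 0, "wz": 0},
  ],
)

```text
time_s: 13.9
tcp_pos: [0.5176, 0.0936, 0.0901]
ee_rot: [[-0.997, -0.071, 0.007], [-0.071, 0.997, 0.004], [-0.007, 0.003, -1.0]]
wrist_force: [8.4, 4.9, -2.7]
gripper_width: 0.629
```

>>> drive_tool(
  deltas=[
    {"dx": 0.001, "dy": 0, "dz": 0, "wx": 0, "wy": 0, "wz": 0},
    {"dx": 0.002, "dy": 0, "dz": 0, "wx": 0, "wy": 0, "wz": 0},
    {"dx": 0.002, "dy": 0, "dz": 0, "wx": 0, "wy": 0, "wz": 0},
  ],
)

```text
time_s: 14.2
tcp_pos: [0.5164, 0.0938, 0.0901]
ee_rot: [[-0.997, -0.071, 0.009], [-0.071, 0.997, 0.004], [-0.009, 0.004, -1.0]]
wrist_force: [8.7, 4.3, -3.6]
gripper_width: 0.632
```

>>> drive_tool(
  deltas=[
    {"dx": 0.001, "dy": 0, "dz": 0, "wx": 0, "wy": 0, "wz": 0},
    {"dx": 0.002, "dy": 0, "dz": 0, "wx": 0, "wy": 0, "wz": 0},
    {"dx": 0.002, "dy": 0, "dz": 0, "wx": 0, "wy": 0, "wz": 0},
  ],
)

```text
time_s: 14.5
tcp_pos: [0.5149, 0.0938, 0.0902]
ee_rot: [[-0.997, -0.071, 0.01], [-0.071, 0.997, 0.005], [-0.01, 0.004, -1.0]]
wrist_force: [10.1, 5.0, -4.7]
gripper_width: 0.629
```

```bash
python3 - <<'E'
from h import *
s=r.sense();print(s['time_s'],s['tcp_pos'],s['gripper_width'],s['wrist_force'],s['moment'])
a=cams.capture('scene')[:,:,::-1];cv2.imwrite('pics/s8.png',cv2.resize(a[255:310,300:370],None,fx=10,fy=10,interpolation=cv2.INTER_CUBIC))
E
```

```text
14.5 [0.5149 0.0938 0.0902] 0.6286872827116055 [10.1178  4.9812 -4.7417] [ 1.403  -2.9284  0.3025]
```

View pics/s8.png

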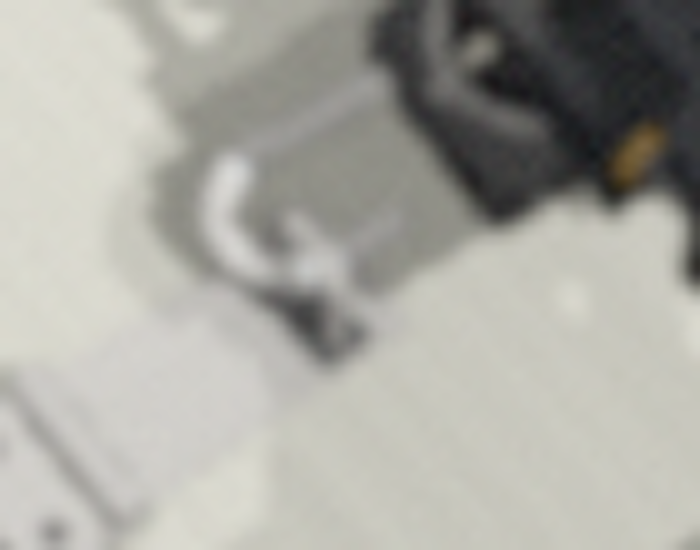

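```bash
python3 - <<'E'
from h import *
f=lambda L:np.array(L)/10.+[300-.45,255-.45]
for n,p in dict(toe=(402,213),bodytop_front=(440,150),bodycorner=(490,222),heel_at_body=(378,85),bow_out=(235,255),bow_in=(268,232)).items(): print(n,cast('scene',f([p]),.098 if 'body' not in n else .111))
print('staple top',cast('scene',f([(290,225),(350,325)]),.116),cast('scene',f([(350,340)]),.085))
E
```

```text
toe [[0.5617 0.1067 0.098 ]]
bodytop_front [[0.5509 0.1044 0.111 ]]
bodycorner [[0.5518 0.124  0.111 ]]
heel_at_body [[0.5529 0.0844 0.111 ]]
bow_out [[0.5963 0.0958 0.098 ]]
bow_in [[0.5876 0.095  0.098 ]]
staple top [[0.5881 0.1042 0.116 ]
 [0.5905 0.1299 0.116 ]] [[0.5835 0.12   0.085 ]]
```

>>> drive_tool(
  deltas=[
    {"dx": 0.001, "dy": 0, "dz": 0, "wx": 0, "wy": 0, "wz": 0},
    {"dx": 0.002, "dy": 0, "dz": 0, "wx": 0, "wy": 0, "wz": 0},
    {"dx": 0.003, "dy": 0, "dz": 0, "wx": 0, "wy": 0, "wz": 0},
    {"dx": 0.003, "dy": 0, "dz": 0, "wx": 0, "wy": 0, "wz": 0},
    {"dx": 0.003, "dy": 0, "dz": 0, "wx": 0, "wy": 0, "wz": 0},
  ],
)

```text
time_s: 15.05
tcp_pos: [0.5136, 0.0941, 0.0906]
ee_rot: [[-0.997, -0.071, 0.013], [-0.071, 0.997, 0.006], [-0.013, 0.005, -1.0]]
wrist_force: [12.7, 4.2, -7.0]
gripper_width: 0.627
```

```bash
python3 - <<'E'
from h import *
s=r.sense();print(s['time_s'],s['tcp_pos'],s['gripper_width'],s['wrist_force'],s['moment'])
a=cams.capture('scene')[:,:,::-1];cv2.imwrite('pics/s9.png',cv2.resize(a[255:310,300:370],None,fx=10,fy=10,interpolation=cv2.INTER_CUBIC))
E
```

```text
15.05 [0.5136 0.0941 0.0906] 0.6272175742911723 [12.6828  4.153  -7.0076] [ 1.2327 -3.9996  0.1834]
```

View pics/s9.png

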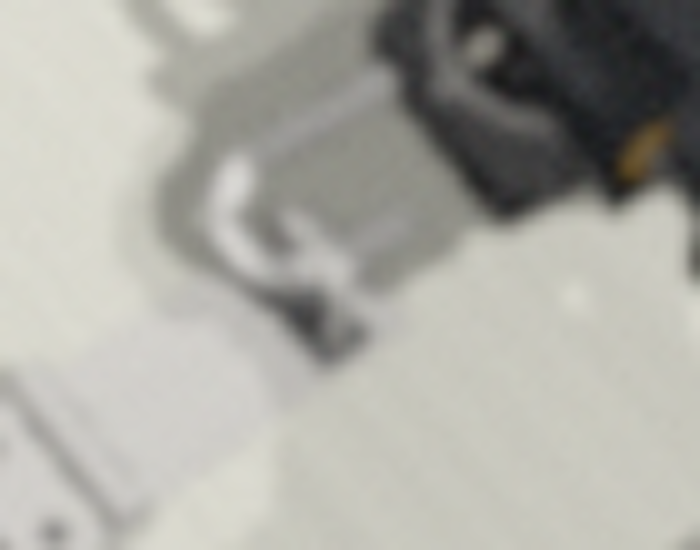

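The gap between toe end (407,213) and body (470,185) is ~15 mm and the pull force is climbing, so the shackle is at its stop. Now forward, to bring the gap over the staple.

>>> drive_tool(
  deltas=[
    {"dx": -0.003, "dy": 0, "dz": 0, "wx": 0, "wy": 0, "wz": 0},
    {"dx": -0.006, "dy": 0, "dz": 0, "wx": 0, "wy": 0, "wz": 0},
    {"dx": -0.01, "dy": 0, "dz": 0, "wx": 0, "wy": 0, "wz": 0},
    {"dx": -0.014, "dy": 0, "dz": 0, "wx": 0, "wy": 0, "wz": 0},
    {"dx": -0.018, "dy": 0, "dz": 0, "wx": 0, "wy": 0, "wz": 0},
    {"dx": -0.022, "dy": 0, "dz": 0, "wx": 0, "wy": 0, "wz": 0},
    {"dx": -0.026, "dy": 0, "dz": 0, "wx": 0, "wy": 0, "wz": 0},
    {"dx": -0.03, "dy": 0, "dz": 0, "wx": 0, "wy": 0, "wz": 0},
    {"dx": -0.034, "dy": 0, "dz": 0, "wx": 0, "wy": 0, "wz": 0},
    {"dx": -0.037, "dy": 0, "dz": 0, "wx": 0, "wy": 0, "wz": 0},
    {"dx": -0.037, "dy": 0, "dz": 0, "wx": 0, "wy": 0, "wz": 0},
  ],
)

```text
time_s: 16.2
tcp_pos: [0.5392, 0.0915, 0.09]
ee_rot: [[-0.998, -0.068, -0.012], [-0.068, 0.998, -0.004], [0.012, -0.004, -1.0]]
wrist_force: [-11.1, -0.7, 14.9]
gripper_width: 0.625
```

```bash
python3 - <<'E'
from h import *
s=r.sense();print(s['time_s'],s['tcp_pos'],s['gripper_width'],s['wrist_force'],s['moment'])
a=cams.capture('scene')[:,:,::-1];cv2.imwrite('pics/s10.png',cv2.resize(a[255:310,290:370],None,fx=10,fy=10,interpolation=cv2.INTER_CUBIC))
E
```

```text
16.2 [0.5392 0.0915 0.09  ] 0.6252554161235409 [-11.0956  -0.6773  14.8516] [-0.3347  2.9341 -0.0455]
```

View pics/s10.png

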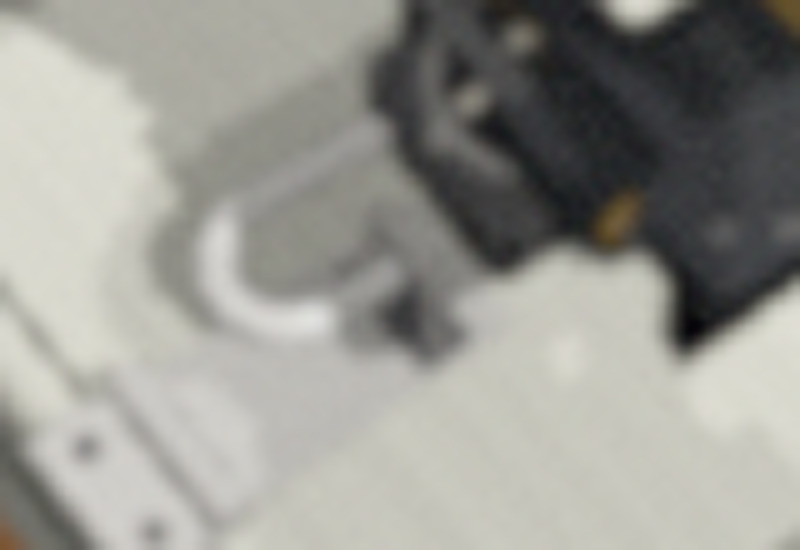

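```bash
python3 - <<'E'
from h import *
s=r.sense()
c,si=np.cos(np.radians(3.9)),np.sin(np.radians(3.9))
R=np.array([[c,-si],[si,c]])
def L(o,pts): # padlock pts -> world
    return np.array([np.r_[np.array(o)+R@p[:2],.085+p[2]] for p in map(np.array,pts)])
a=cams.capture('scene')[:,:,::-1];im=cv2.resize(a[255:310,290:370],None,fx=10,fy=10,interpolation=cv2.INTER_CUBIC)
def draw(P,col,cl=True):
    q=((proj('scene',P)-[290-.45,255-.45])*10).astype(np.int32);cv2.polylines(im,[q],cl,col,1)
# staple estimate: centre guess (0.586,0.107)
sc=(.586,.107)
draw(L(sc,[(0,-.0095,0),(0,-.0095,.0305),(0,.0095,.0305),(0,.0095,0)]),(0,0,255))
for off,col in((0.001,(0,255,0)),(.008,(255,0,0))):
    o=np.array(s['tcp_pos'][:2])+R@[off,0]
    draw(L(o,[(.028,-.027,.026),(.028,.027,.026),(.028,.027,0)]),col,False)
    draw(L(o,[(.042,.011,.013),(.042,.019,.013)]),col,False)
cv2.imwrite('pics/s10o.png',im)
E
```

```text
(no output)
```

View pics/s10o.png

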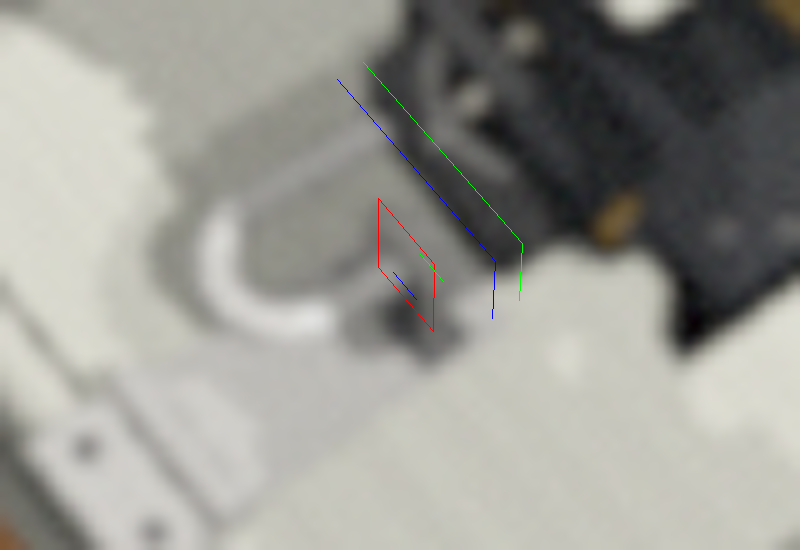

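>>> drive_tool(
  deltas=[
    {"dx": 0, "dy": 0, "dz": -0.001, "wx": 0, "wy": 0, "wz": 0},
    {"dx": 0, "dy": 0, "dz": -0.002, "wx": 0, "wy": 0, "wz": 0},
    {"dx": 0, "dy": 0, "dz": -0.002, "wx": 0, "wy": 0, "wz": 0},
  ],
)

```text
time_s: 16.6
tcp_pos: [0.5411, 0.0922, 0.0903]
ee_rot: [[-0.998, -0.068, -0.008], [-0.068, 0.998, -0.002], [0.008, -0.002, -1.0]]
wrist_force: [-3.8, -1.0, 0.1]
gripper_width: 0.629
```

```bash
python3 - <<'E'
from h import *
s=r.sense();print(s['time_s'],s['tcp_pos'],s['gripper_width'],s['wrist_force'],s['moment'],s['ee_rot'])
a=cams.capture('scene')[:,:,::-1];cv2.imwrite('pics/s11.png',cv2.resize(a[255:310,290:370],None,fx=10,fy=10,interpolation=cv2.INTER_CUBIC))
a=cams.capture('wrist')[:,:,::-1];cv2.imwrite('pics/w11.png',a)
E
```

```text
16.6 [0.5411 0.0922 0.0903] 0.6292966937530958 [-3.8018 -0.9951  0.0614] [-0.3666  0.8598 -0.0127] [[-0.9977 -0.0677 -0.0075]
 [-0.0677  0.9977 -0.0023]
 [ 0.0076 -0.0018 -1.    ]]
```

View pics/s11.png

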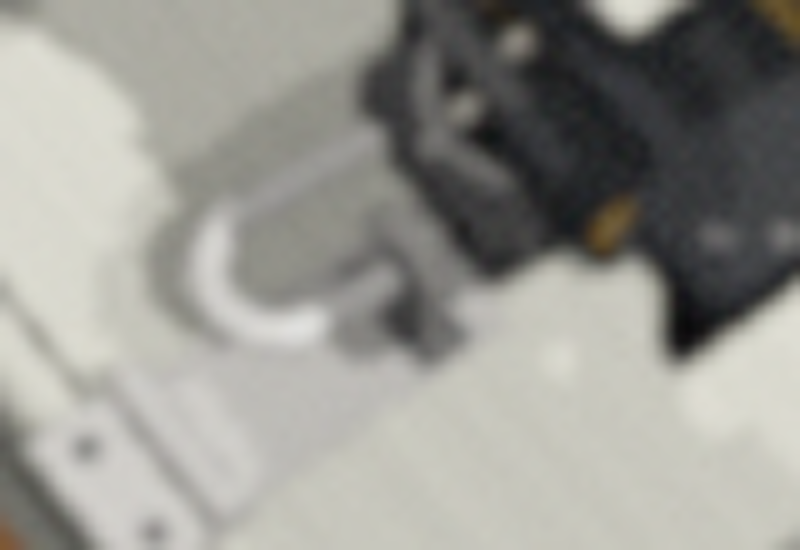

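View pics/w11.png

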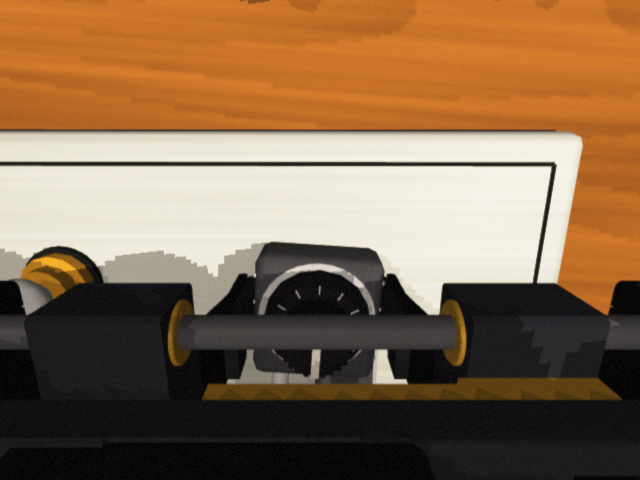

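```bash
python3 - <<'E'
from h import *
s=r.sense()
a=cv2.imread('pics/w11.png')
cv2.imwrite('pics/w11c.png',cv2.resize(a[230:390,225:415],None,fx=4,fy=4,interpolation=cv2.INTER_CUBIC))
b=cast('wrist',[(268,243),(378,250)],.111,s)
R=np.array(s['ee_rot']);P=np.array(s['tcp_pos']);print(b, (b-P)@R)
print('case edge yaw',[np.degrees(np.arctan2(*(q[1]-q[0])[1::-1])) for q in [cast('wrist',[(20,163),(540,164)],.085,s)]], 'back edge yaw',np.degrees(np.arctan2(*(b[1]-b[0])[1::-1])))
E
```

```text
[[0.512  0.0719 0.111 ]
 [0.5119 0.1158 0.111 ]] [[ 0.0321 -0.0188 -0.0205]
 [ 0.0293  0.0251 -0.0205]]
case edge yaw [np.float64(93.84979779923253)] back edge yaw 90.16841550415812
```

View pics/w11c.png

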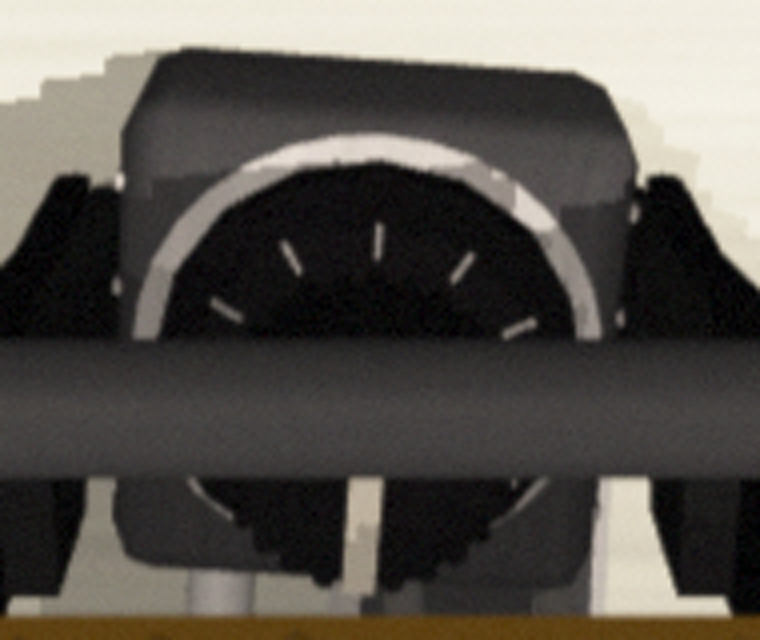

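```bash
python3 - <<'E'
from h import *
s=r.sense()
f=lambda L:np.array(L)/4.+[225-.37,230-.37]
R=np.array(s['ee_rot']);P=np.array(s['tcp_pos'])
b=cast('wrist',f([(180,48),(575,73)]),.087,s);print('bottom back',b,(b-P)@R,np.degrees(np.arctan2(*(b[1]-b[0])[1::-1]))-90)
t=cast('wrist',f([(379,240),(362,560)]),.119,s);print('dial tick axis',t,t.mean(0),np.degrees(np.arctan2(*(t[1]-t[0])[1::-1])))
t=cast('wrist',f([(370,148)]),.1115,s);print('ring back',t,'centre',t+[.0225,0,0])
t=cast('wrist',f([(120,520),(597,560)]),.111,s);print('front corners',t)
t=cast('wrist',f([(120,330),(620,330)]),.111,s);print('sides',t)
E
```

```text
bottom back [[0.5186 0.0698 0.087 ]
 [0.5184 0.1159 0.087 ]] [[ 0.0256 -0.0212  0.0035]
 [ 0.0226  0.0247  0.0034]] 0.1929202467786979
dial tick axis [[0.5271 0.0934 0.119 ]
 [0.5629 0.0942 0.119 ]] [0.545  0.0938 0.119 ] 1.251953644821065
ring back [[0.5204 0.0921 0.1115]] centre [[0.5429 0.0921 0.1115]]
front corners [[0.5653 0.0679 0.111 ]
 [0.5667 0.1202 0.111 ]]
sides [[0.5426 0.0673 0.111 ]
 [0.539  0.1196 0.111 ]]
```

>>> drive_tool(
  deltas=[
    {"dx": -0.001, "dy": 0, "dz": -0.0005, "wx": 0, "wy": 0, "wz": -1},
    {"dx": -0.002, "dy": 0, "dz": -0.001, "wx": 0, "wy": 0, "wz": -2},
    {"dx": -0.003, "dy": 0, "dz": -0.001, "wx": 0, "wy": 0, "wz": -3},
    {"dx": -0.004, "dy": 0, "dz": -0.001, "wx": 0, "wy": 0, "wz": -3.7},
    {"dx": -0.004, "dy": 0, "dz": -0.001, "wx": 0, "wy": 0, "wz": -3.7},
    {"dx": -0.004, "dy": 0, "dz": -0.001, "wx": 0, "wy": 0, "wz": -3.7},
  ],
)

```text
time_s: 17.3
tcp_pos: [0.5487, 0.0937, 0.0924]
ee_rot: [[-0.991, -0.133, -0.0], [-0.133, 0.991, -0.0], [0.0, 0.0, -1.0]]
wrist_force: [-0.5, -0.8, -5.5]
gripper_width: 0.631
```

```bash
cat > m.py <<'E'
from h import *
import sys
s=r.sense();print(s['time_s'],s['tcp_pos'],s['gripper_width'],s['wrist_force'],s['moment'],s['ee_rot'])
a=cams.capture('scene')[:,:,::-1];cv2.imwrite(f'pics/s{sys.argv[1]}.png',cv2.resize(a[255:310,290:370],None,fx=10,fy=10,interpolation=cv2.INTER_CUBIC))
a=cams.capture('wrist')[:,:,::-1];cv2.imwrite(f'pics/w{sys.argv[1]}c.png',cv2.resize(a[230:390,225:415],None,fx=4,fy=4,interpolation=cv2.INTER_CUBIC))
E
python3 m.py 12
```

```text
17.3 [0.5487 0.0937 0.0924] 0.6308457238497158 [-0.5027 -0.8341 -5.5241] [ 0.0602 -0.0729 -0.0329] [[-0.9911 -0.133  -0.0003]
 [-0.133   0.9911 -0.    ]
 [ 0.0003  0.     -1.    ]]
```

View pics/s12.png

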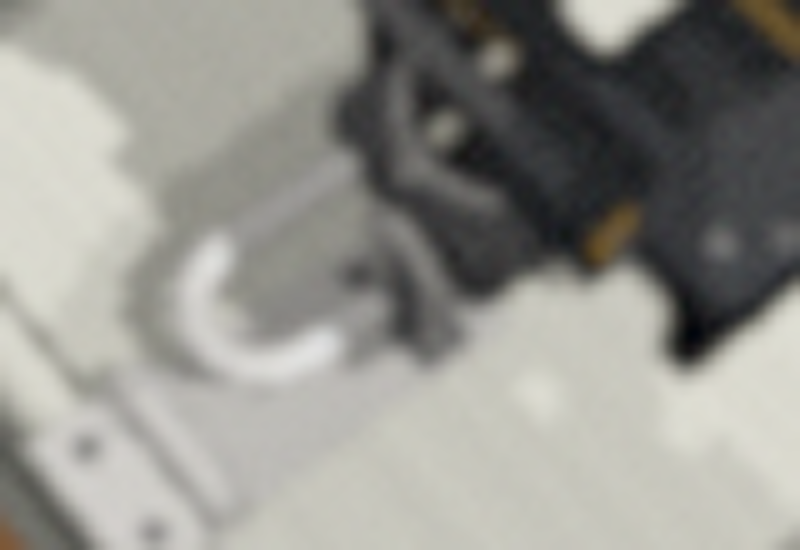

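View pics/w12c.png

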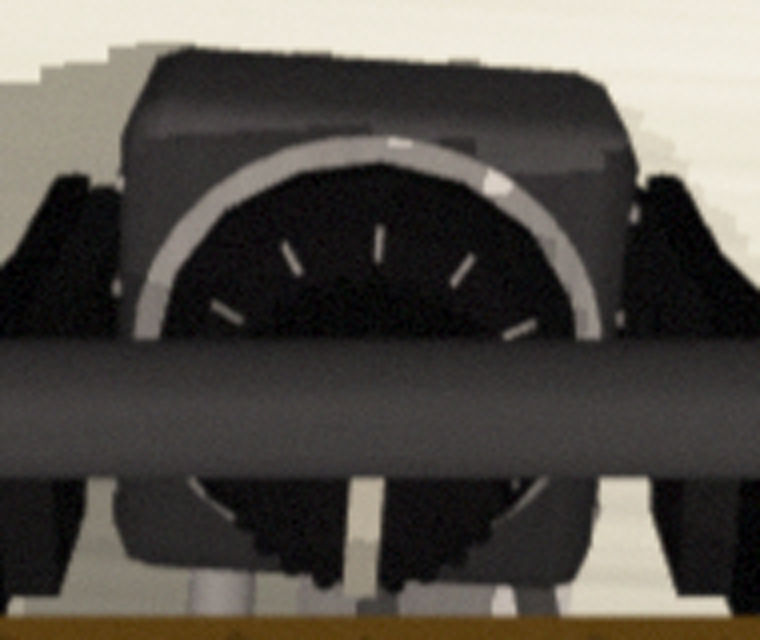

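The lock is now carried (Fz -5.5 N ≈ its weight), free and square. The staple (430,290) lies in the gap but nearer the body than the toe end (378,295), so I back off 3 mm and lift a little.

>>> drive_tool(
  deltas=[
    {"dx": 0.0015, "dy": 0, "dz": 0, "wx": 0, "wy": 0, "wz": 0},
    {"dx": 0.003, "dy": 0, "dz": 0, "wx": 0, "wy": 0, "wz": 0},
    {"dx": 0.003, "dy": 0, "dz": -0.002, "wx": 0, "wy": 0, "wz": 0},
    {"dx": 0.003, "dy": 0, "dz": -0.005, "wx": 0, "wy": 0, "wz": 0},
    {"dx": 0.003, "dy": 0, "dz": -0.005, "wx": 0, "wy": 0, "wz": 0},
  ],
)

```text
time_s: 17.9
tcp_pos: [0.5463, 0.0935, 0.0983]
ee_rot: [[-0.991, -0.133, 0.002], [-0.133, 0.991, 0.0], [-0.002, 0.0, -1.0]]
wrist_force: [-0.3, 0.0, -5.9]
gripper_width: 0.628
```

```bash
python3 m.py 13
```

```text
17.9 [0.5463 0.0935 0.0983] 0.6283595797321938 [-0.3047  0.0322 -5.852 ] [ 0.06   -0.092  -0.0267] [[-0.9911 -0.1334  0.0015]
 [-0.1334  0.9911  0.0005]
 [-0.0016  0.0003 -1.    ]]
```

View pics/s13.png

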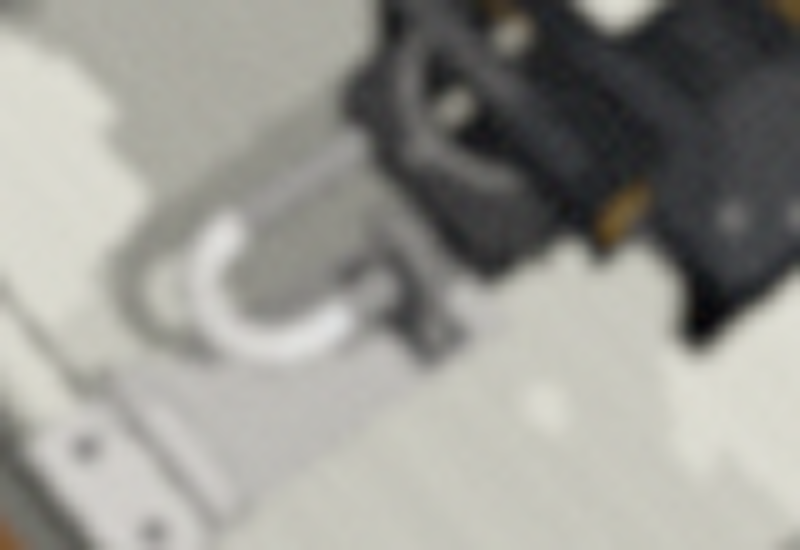

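>>> drive_tool(
  deltas=[
    {"dx": 0, "dy": 0, "dz": -0.002, "wx": 0, "wy": 0, "wz": 0},
    {"dx": 0, "dy": 0, "dz": -0.004, "wx": 0, "wy": 0, "wz": 0},
    {"dx": 0, "dy": 0, "dz": -0.006, "wx": 0, "wy": 0, "wz": 0},
    {"dx": 0, "dy": 0, "dz": -0.008, "wx": 0, "wy": 0, "wz": 0},
  ],
)

```text
time_s: 18.4
tcp_pos: [0.5458, 0.0933, 0.1058]
ee_rot: [[-0.991, -0.133, 0.0], [-0.133, 0.991, 0.0], [-0.0, 0.0, -1.0]]
wrist_force: [0.7, 0.3, -5.4]
gripper_width: 0.624
```

>>> drive_tool(
  deltas=[
    {"dx": 0, "dy": 0, "dz": -0.003, "wx": 0, "wy": 0, "wz": 0},
    {"dx": 0, "dy": 0, "dz": -0.006, "wx": 0, "wy": 0, "wz": 0},
    {"dx": 0, "dy": 0, "dz": -0.009, "wx": 0, "wy": 0, "wz": 0},
    {"dx": 0, "dy": 0, "dz": -0.012, "wx": 0, "wy": 0, "wz": 0},
    {"dx": 0, "dy": 0, "dz": -0.015, "wx": 0, "wy": 0, "wz": 0},
  ],
)

```text
time_s: 18.9
tcp_pos: [0.5457, 0.0933, 0.1209]
ee_rot: [[-0.991, -0.133, 0.0], [-0.133, 0.991, 0.0], [-0.0, 0.0, -1.0]]
wrist_force: [-0.1, 0.4, -4.8]
gripper_width: 0.627
```

>>> drive_tool(
  deltas=[
    {"dx": 0, "dy": 0, "dz": -0.004, "wx": 0, "wy": 0, "wz": 0},
    {"dx": 0, "dy": 0, "dz": -0.01, "wx": 0, "wy": 0, "wz": 0},
    {"dx": 0, "dy": 0, "dz": -0.017, "wx": 0, "wy": 0, "wz": 0},
    {"dx": 0, "dy": 0, "dz": -0.025, "wx": 0, "wy": 0, "wz": 0},
    {"dx": 0, "dy": 0, "dz": -0.033, "wx": 0, "wy": 0, "wz": 0},
    {"dx": 0, "dy": 0, "dz": -0.041, "wx": 0, "wy": 0, "wz": 0},
    {"dx": 0, "dy": 0, "dz": -0.049, "wx": 0, "wy": 0, "wz": 0},
    {"dx": 0, "dy": 0, "dz": -0.055, "wx": 0, "wy": 0, "wz": 0},
    {"dx": 0, "dy": 0, "dz": -0.059, "wx": 0, "wy": 0, "wz": 0},
    {"dx": 0, "dy": 0, "dz": -0.059, "wx": 0, "wy": 0, "wz": 0},
    {"dx": 0, "dy": 0, "dz": -0.059, "wx": 0, "wy": 0, "wz": 0},
  ],
)

```text
time_s: 20.0
tcp_pos: [0.5455, 0.0933, 0.1793]
ee_rot: [[-0.991, -0.133, -0.001], [-0.133, 0.991, -0.0], [0.001, 0.0, -1.0]]
wrist_force: [-0.4, -0.6, -6.2]
gripper_width: 0.63
```

```bash
python3 - <<'E'
from h import *
s=r.sense();print(s['time_s'],s['tcp_pos'],s['gripper_width'],s['wrist_force'],s['joint_velocities'])
a=cams.capture('scene')[:,:,::-1];cv2.imwrite('pics/s14.png',cv2.resize(a[180:360,230:430],None,fx=3.3,fy=3.3,interpolation=cv2.INTER_CUBIC))
a=cams.capture('wrist')[:,:,::-1];cv2.imwrite('pics/w14.png',a)
E
```

```text
20.0 [0.5455 0.0933 0.1793] 0.62986623495912 [-0.3518 -0.6218 -6.1946] [-0.0576  0.3469 -0.445  -0.0849  0.0266 -0.1016]
```

View pics/s14.png

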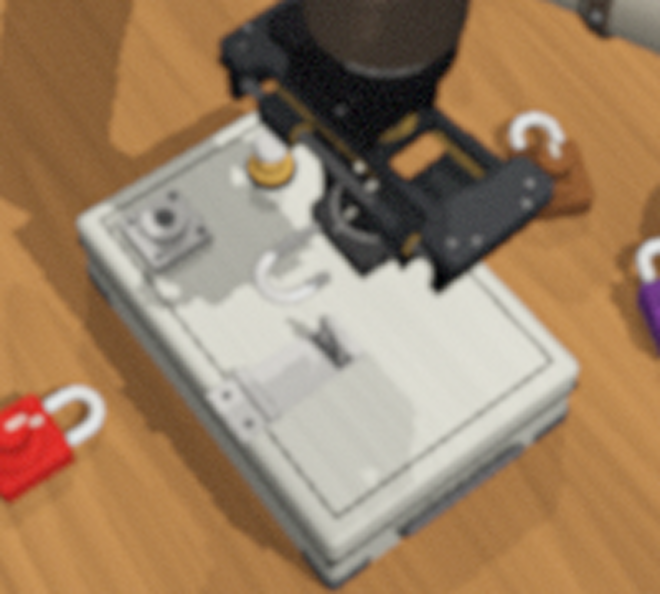

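View pics/w14.png

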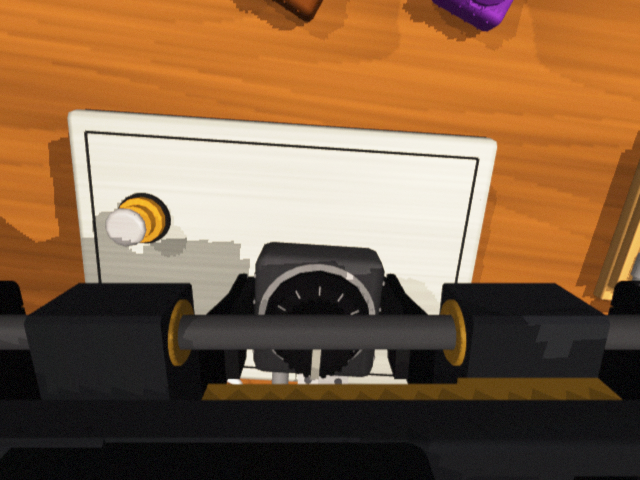

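The open lock (290,270 in the crop) hangs level in the gripper, clear of the staple. The plunger is up and the cap looks unmoved. I let it settle and hand in.

>>> drive_tool(
  deltas=[
    {"dx": 0, "dy": 0, "dz": 0, "wx": 0, "wy": 0, "wz": 0},
    {"dx": 0, "dy": 0, "dz": 0, "wx": 0, "wy": 0, "wz": 0},
    {"dx": 0, "dy": 0, "dz": 0, "wx": 0, "wy": 0, "wz": 0},
    {"dx": 0, "dy": 0, "dz": 0, "wx": 0, "wy": 0, "wz": 0},
    {"dx": 0, "dy": 0, "dz": 0, "wx": 0, "wy": 0, "wz": 0},
  ],
)

```text
time_s: 20.6
tcp_pos: [0.5457, 0.0933, 0.1795]
ee_rot: [[-0.991, -0.133, -0.0], [-0.133, 0.991, -0.0], [0.0, -0.0, -1.0]]
wrist_force: [0.1, 0.1, -6.0]
gripper_width: 0.629
```

```bash
python3 - <<'E'
from h import *
s=r.sense();print(s['time_s'],s['tcp_pos'],s['gripper_width'],s['wrist_force'],np.abs(s['joint_velocities']).max())
print(ticket.finish_job())
E
```

```text
20.6 [0.5457 0.0933 0.1795] 0.6288092940786264 [ 0.0784  0.0612 -5.9748] 0.08439089168310147
the job is handed in; nothing more can be done
None
```

I handed the job in at 20.6 s with the open padlock held in the gripper. `finish_job` reports no verdict, so these are my own checks.

- **Purge:** I pressed the plunger to its stop, where the force rose to about 25 N after roughly 7 mm of travel. It was up again in the last wrist and scene pictures.
- **Dial:** I turned it 150° clockwise with one grip on the knob. The wrist picture put the pointer within about 3° of the index mark.
- **Shackle:** I gripped the lock by its body sides and drew it back until the force climbed. The scene picture then showed about a 15 mm gap at the toe end, against 14 mm when fully out. There is no direct reading of the shackle joint.
- **Trouble on the way:** The lock slipped about 5 mm and twisted about 4° in the grip. Pushing it forward also dragged on the lid (11 N sideways, 15 N down). I eased the height, squared it and re-centred the gap, and it came off the staple without resistance.
- **Last checks:** The wrist force equals the lock's weight (about 6 N), the arm is still, and the tool is level. I estimate the underside about 90 mm above the lid from the tool height. The last scene crop showed the cap where it was. I did not re-measure the bystanders on the bench, but nothing went near them.

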